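# Set up the woodcarver's display

### The arm

A 6-joint arm with a two-finger parallel gripper is mounted at the origin on the work surface. World frame = base frame: x ahead of the robot, y to its left, z up, the work surface at z = 0. Lengths are in mm, angles in rad, forces in N, time in s.
With the tool pointing down it reaches from about 325 to 900 mm from the base axis. Payload 6.1 kg.
Tool frame: the origin (TCP) lies at the very end of the fingers, on their centre line; the grasp point (between the pads) lies 19 mm behind it (r.grasp_offset is the z of the grasp point in the tool frame, in mm); z points along the fingers, y is the line along which they close (so a half turn about z gives the same grasp; the last joint's range is limited). The gripper opens to 85 mm and grips with 20 to 120 N. Pads are 22 mm wide; open, the fingers measure 114 mm over their backs; the gripper's body (76 mm by 85 mm) begins 54 mm behind the grasp point. The pads swing forward as they close: fully open they stand 13 mm farther back than shut.
Start: joints at [1.119, 0.22, 1.526, -0, 1.395, -0.126], TCP at [200.04, 592.115, 231.3] pointing down, gripper open.
Joint ranges: [-2.98, 2.98], [-0.91, 2.08], [0.09, 2.57], [-1.24, 4.39], [0.2, 2.65], [-2.68, 2.68]. Speed limits (rad/s): [2.57, 2.57, 3.01, 3.14, 3.14, 3.14].

### API

Orientations are given as a 3x3 rotation matrix whose columns are the frame's x, y, z axes.
In Python, from bench import r, viewer, ticket gives the robot as it stands.
- The arm moves only by the shell command python3 -m inch 'ROWS' [OPENING] [FORCE]. ROWS is JSON, a list that holds one entry, the list of rows, each a list of 6 numbers: the shift along the world's x, y, z scaled (see below), then the turn, a rotation vector about the world's x, y, z scaled (see below). A call has 1 to 5 rows; each row is the pose to reach, as a shift and turn from the pose commanded when the call began; what a row does not reach only later rows make up. The controller multiplies each number of a shift by 500 mm and each number of a turn by 90 degrees. A row lasts 1/10 s, in which the tool goes at most 50 mm and 8.59 degrees, less where a joint would pass 70% of its speed; a pose out of reach is approached as far as the arm can. A call with a number of a shift or a turn outside -1 to 1 is refused whole. A call with a gripper value outside its range is refused whole. OPENING is the finger opening in mm, from 0 to 85.4, set as the call begins (- or left out, the last holds). The fingers move at their own pace and stop on an object; FORCE is the grip in N (left out, the last holds). Time passes only in rows, so rows that repeat a pose let the fingers close. It gives the time, the measured TCP pose, the force, the opening and the grip force at its end, in the units of the state.
- r.state(): the state, without advancing time (a new reading comes with each control period).
- viewer.grab_frame(name): name is "side" or "top" or "wrist"; returns (picture, depth): 400x640x3 uint8, blue, green, red; 400x640 float32, mm along the optical axis (not along the pixel's ray), 0 where there is no reading.
- viewer.camera_info(name): a dict with "vertical_fov" (degrees; the focal length in pixels is half the picture's height over the tangent of half this angle, whatever the lens; pixels are square), "cx", "cy" (the principal point, pixels), "origin" and "attitude" of the camera in the world. Camera axes: x right, y down, z forward; pixel columns grow to the right and rows downward; lengths in mm; the calibration is good to about 2 mm. A picture is of the moment at which its call begins: read the wrist's pose just before it. camera_info takes no time and is no camera call; for the wrist camera it gives the pose at the moment of the call.
- ticket.close_job(): hands the job in; it is judged then, once.
The state is a dict: "time_s": time; "joints": joint angles; "joint_velocities": joint speeds; "tau": joint torques, N m; "eef_pos": TCP position; "tool_rot": TCP orientation; "ft_force": force on the tool from outside, world axes, zero at the start; "torque": the same for the moment, N m; "finger_gap": finger opening in mm; "grasp_force": force on a finger pad.
Only numpy, scipy, OpenCV 4.12 (cv2) and the standard library are available. Lean on these libraries where they do the work, as an engineer would, in place of code of your own. Each camera call takes 0.05 s, during which the arm holds its last target. There are 200 camera calls.

### The job

Lift the dark walnut base straight up off the jig's two dowels, keeping it level so that it does not bind, lay it flat in the middle of the red panel with its long side along the panel's long side, and then stand the owl upright on the middle of the base. Stand the candlestick upright in the middle of the coaster to the left of the red panel and the mushroom upright in the middle of the coaster behind the panel (left and behind as the robot sees them: behind is farther from it); the coasters' colours do not matter. Set every piece down without dropping or throwing it, and leave the mallet and the chisel where they lie.

Things in the scene. Friction and masses are not known exactly. Their poses are not given: they have to be found in the camera images.
- jig: plywood fixture, fixed on the bench: slab 110 (x) x 170 (y) x 15 mm, on it a riser 46 x 120 x 12 mm and two upright steel dowels of 8 mm diameter at y = +-50 mm, tips 49 mm above the bench. Origin: centre of the slab's underside; z up. Its place and yaw vary: robot's left or right, the red panel on the other side
- base: loose walnut plate 64 (x) x 130 (y) x 12 mm, 80 g, two 9 mm through holes at y = +-50 mm. Origin: centre of its underside; z up. Starts on the jig's riser, axes along the jig's, underside 27 mm above the bench, dowels 10 mm out of its holes: it must rise 22 mm to come off them. Its long edges overhang the riser by 9 mm each, free to be gripped from above across x
- owl: loose carved owl of pale wood with two white eyes, about 90 g: round body of 48-49 mm diameter from the foot up to 66 mm, neck 42 mm diameter at 72 mm, head up to 96 mm, two small ears up to 103 mm. Flat foot. Origin: centre of the foot; z up, its face looks along its own -x. It may face any way when placed
- candlestick: loose turned candlestick of mid-brown wood, about 80 g, 88 mm high: foot 56 mm diameter, thin stem, cup of 44 mm diameter between 60 and 88 mm height with a brass ring on top. Origin: centre of the foot; z up
- mushroom: loose wooden mushroom, red cap with pale dots, about 70 g, 67 mm high: foot 44 mm diameter, stem 24 mm, cap 52 mm diameter with upright sides between 39 and 54 mm height, domed above. Origin: centre of the foot; z up
- panel: red display panel 100 (x) x 160 (y) x 4 mm, fixed flat on the bench. Origin: centre of its underside, on the bench; x points away from the robot (behind), y to the robot's left, within 0.2 rad; z up
- coaster_yellow: yellow round coaster, 76 mm diameter, 5 mm thick, fixed flat on the bench. Origin: centre of its underside, on the bench. One of the two coasters lies to the left of the red panel (125 to 150 mm along the panel's y), the other behind it (110 to 140 mm along its x); which is which varies
- coaster_blue: blue round coaster, 76 mm diameter, 5 mm thick, fixed like the yellow one and changing places with it. Origin: centre of its underside, on the bench
- mallet: carver's round wooden mallet lying at the far edge of the work, 275 mm long, up to 77 mm high: not to be moved. Origin: on the bench under the joint of head and handle
- chisel: carving chisel with pale handle lying at the far right, 240 mm long, 31 mm high: not to be moved. Origin: on the bench under the joint of handle and blade

How it is judged:
By the outcome, as a careful person would: the job done as asked, in the order asked, and still so for the second after the job is handed in, with the robot touching nothing.
It also fails if it takes over 115 s, if anything falls off the work surface, if the arm or the gripper's body presses on something with over 40 N, if the wrist force passes 120 N, or if a joint passes its speed limit or range.

## Working session

There is one attempt and no reset: what is moved stays moved. The work goes in short steps, Python scripts to look and compute and a shell command to move; the robot and the scene stay as the last step left them, time stands still between calls to the robot, and variables do not carry over. Pictures are saved under pics/ and viewed, at most 14 in all, crops included, and the job is handed in when it is done.

```bash
ls; mkdir -p pics
python3 - <<'E'
from bench import r, viewer, ticket
import cv2, numpy as np
for n in ("top","side"):
    p,d=viewer.grab_frame(n); cv2.imwrite(f"pics/{n}0.png",p); np.save(f"pics/{n}0.npy",d)
    print(n,viewer.camera_info(n))
s=r.state(); print(s, r.grasp_offset)
E
```

```text
pics
top {'vertical_fov': 54.29773543406569, 'cx': 313.1033803282767, 'cy': 204.24779125093775, 'origin': array([541.06508998,  11.87007318, 939.26462564]), 'attitude': array([[-0.02733767, -0.99493427,  0.09673912],
       [-0.99928126,  0.02974227,  0.02350228],
       [-0.02626046, -0.09602709, -0.99503225]])}
side {'vertical_fov': 55.71127187491921, 'cx': 320.9286069243831, 'cy': 197.8392846911266, 'origin': array([ 197.62492968, -414.42447732,  577.28053825]), 'attitude': array([[ 0.73043128, -0.44261274,  0.52015777],
       [-0.68297662, -0.47738605,  0.55285214],
       [ 0.00361666, -0.75907609, -0.65099186]])}
{'time_s': 0.1, 'joints': array([ 1.11889759e+00,  2.21148057e-01,  1.52753373e+00,  7.33021050e-06,
        1.39471533e+00, -1.26079388e-01]), 'joint_velocities': array([-0.00075252, -0.00448866, -0.00120598,  0.00109454, -0.00048529,
       -0.00053029]), 'tau': array([-8.96425291e-06, -4.98238814e+01, -3.90545905e+01, -2.59041408e-04,
        5.65013397e-03,  3.15283351e-06]), 'eef_pos': array([199.79319783, 591.60840987, 230.28855918]), 'tool_rot': array([[-9.47388276e-01,  3.20085650e-01, -7.94453210e-04],
       [ 3.20086550e-01,  9.47386920e-01, -1.62017444e-03],
       [ 2.34059991e-04, -1.78922806e-03, -9.99998372e-01]]), 'ft_force': array([-0.23726907,  0.42136815, -0.43800986]), 'torque': array([-0.00331057, -0.03199086, -0.04869571]), 'grasp_force': 0.0, 'finger_gap': 85.20629597317547} -18.700000000000003
```

View pics/top0.png

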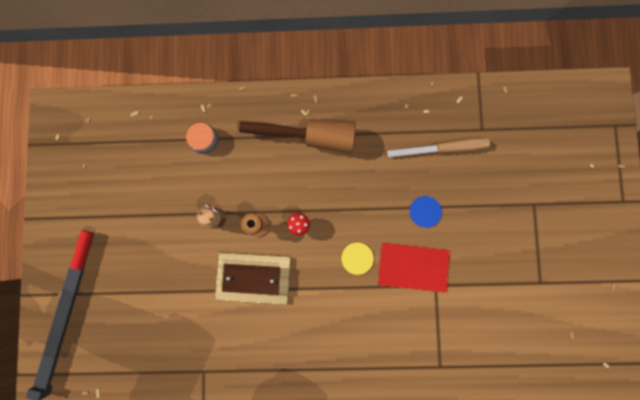

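View pics/side0.png

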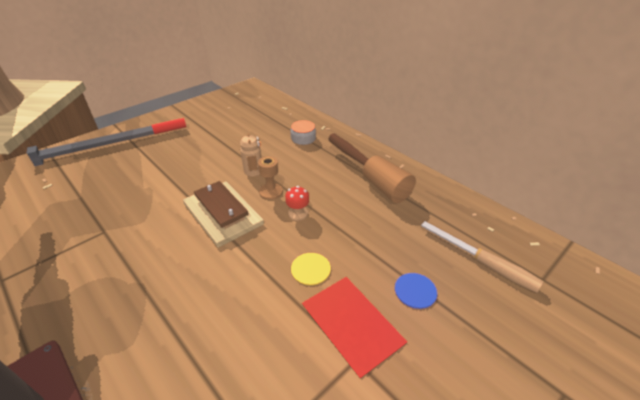

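The top view shows the jig with the base at (254,279), panel (414,267), yellow coaster (357,258) to its left, blue (425,212) behind it, owl (209,216), candlestick (254,223), mushroom (298,223). The side view agrees with this.

```bash
cat > h.py <<'E'
import numpy as np, cv2
from bench import r, viewer
def cloud(n,d,info=None):
    c=info or viewer.camera_info(n); f=200/np.tan(np.radians(c["vertical_fov"]/2))
    v,u=np.mgrid[0:400,0:640]; 
    P=np.stack([(u-c["cx"])/f*d,(v-c["cy"])/f*d,d],-1)
    return P@np.array(c["attitude"]).T+c["origin"]
def colour(p):
    h=cv2.cvtColor(p,cv2.COLOR_BGR2HSV).astype(int); H,S,V=h[...,0],h[...,1],h[...,2]
    return dict(red=((H<5)|(H>174))&(S>190)&(V>90),yellow=(H>22)&(H<34)&(S>150)&(V>120),blue=(H>105)&(H<130)&(S>150))
E
python3 - <<'E'
from h import *
for n in ("top","side"):
    p=cv2.imread(f"pics/{n}0.png");d=np.load(f"pics/{n}0.npy");P=cloud(n,d)
    ok=d>0; C=colour(p)
    bench=ok&(P[...,0]>350)&(P[...,0]<650)&(abs(P[...,1])<300)
    print(n,"bench z med",np.median(P[bench][:,2]),"noise",np.percentile(P[bench][:,2],[10,50,90]))
    for k,m in C.items():
        nn,l,st,ce=cv2.connectedComponentsWithStats((m&ok).astype(np.uint8))
        for i in range(1,nn):
            if st[i,4]>80:
                Q=P[l==i]; print(k,st[i],Q.mean(0).round(1),np.median(Q,0).round(1),cv2.minAreaRect(Q[:,:2].astype(np.float32)))
    m=(ok&(P[...,2]>10)&(P[...,0]>350)&(P[...,0]<700)&(abs(P[...,1])<450))
    nn,l,st,ce=cv2.connectedComponentsWithStats(m.astype(np.uint8))
    for i in range(1,nn):
        if st[i,4]>80:
            Q=P[l==i]; zt=np.percentile(Q[:,2],98); T=Q[Q[:,2]>zt-15]
            print("high",st[i],"top",zt.round(1),T.mean(0).round(1),cv2.minAreaRect(T[:,:2].astype(np.float32)))
E
```

```text
top bench z med 1.3642912061293373 noise [-1.32590361  1.36429121 16.69765516]
red [287 213  22  22 223] [582.5  68.2  61.7] [583.2  69.5  63.6] ((583.3837280273438, 68.43889617919922), (48.299842834472656, 47.9738883972168), 35.638397216796875)
red [ 71 231  22  38 464] [538.4 581.   30.4] [537.9 580.8  31.5] ((538.80029296875, 583.3806762695312), (27.76519012451172, 87.49991607666016), 75.86215209960938)
red [ 379  244   70   48 2803] [ 476.  -198.7    4.6] [ 475.7 -198.7    4.6] ((476.1207275390625, -199.1736602783203), (158.6839141845703, 97.86469268798828), 82.76541900634766)
yellow [342 243  31  32 790] [500.6 -66.8   5.4] [500.7 -66.9   5.4] ((499.8506164550781, -66.55195617675781), (71.19971466064453, 72.8459701538086), 88.43391418457031)
blue [410 197  31  30 719] [ 606.9 -233.1    5.8] [ 606.9 -233.2    5.8] ((606.6439819335938, -232.76455688476562), (71.31334686279297, 69.59095001220703), 88.76966857910156)
high [197 205  30  24 526] top 98.1 [604.4 265.   92.5] ((604.6524658203125, 266.8129577636719), (44.288978576660156, 44.520652770996094), 59.48325729370117)
high [287 
[... 481 characters left out ...]
247895951676 noise [ 0.82543634  2.56792479 17.07175567]
yellow [292 254  38  30 527] [505.4 -76.    6.9] [507.8 -77.9   6.9] ((500.082763671875, -72.1527099609375), (72.4894790649414, 58.334327697753906), 11.374702453613281)
high [ 240  133   41   64 1285] top 97.9 [591.  216.1  91.5] ((594.5291137695312, 219.28720092773438), (139.507568359375, 46.86200714111328), 79.20671081542969)
high [ 183  180   80   65 2849] top 43.3 [456.6 175.8  40.7] ((459.6983947753906, 184.1865692138672), (134.1548614501953, 64.9159927368164), 85.31690216064453)
high [285 186  24  31 542] top 69.4 [577.3  64.2  63.5] ((581.0604248046875, 66.916259765625), (43.70541763305664, 50.21757125854492), 72.77479553222656)
```

```bash
python3 -m inch '[[[0.26,-0.41,0.06,0,0,-0.42],[0.26,-0.41,0.06,0,0,-0.42],[0.26,-0.41,0.06,0,0,-0.42],[0.26,-0.41,0.06,0,0,-0.42],[0.26,-0.41,0.06,0,0,-0.42]]]' 85
```

```text
time_s: 0.6
eef_pos: [330.6, 385.1, 261.2]
tool_rot: [[-0.548, 0.836, -0.0], [0.836, 0.548, -0.0], [-0.0, -0.0, -1.0]]
ft_force: [0.5, 1.1, 1.2]
finger_gap: 84.8
grasp_force: 0.0
```

```bash
python3 -m inch '[[[0.24,-0.41,0.06,0,0,-0.426],[0.24,-0.41,0.06,0,0,-0.426],[0.24,-0.41,0.06,0,0,-0.426],[0.24,-0.41,0.06,0,0,-0.426],[0.24,-0.41,0.06,0,0,-0.426]]]' && python3 -m inch '[[[0,0,0,0,0,0],[0,0,0,0,0,0]]]'
cat >> h.py <<'E'
def yaw():
    R=np.array(r.state()["tool_rot"]); return np.degrees(np.arctan2(R[1,1],R[0,1]))
E
python3 - <<'E'
from h import *
s=r.state();print(s["eef_pos"],s["joints"],yaw())
i=viewer.camera_info("wrist");print(i)
p,d=viewer.grab_frame("wrist");cv2.imwrite("pics/w1.png",p);np.save("pics/w1.npy",d)
import pickle;pickle.dump(i,open("pics/w1.pkl","wb"))
E
```

```text
time_s: 1.1
eef_pos: [450.8, 179.6, 291.5]
tool_rot: [[0.09, 0.996, 0.0], [0.996, -0.09, -0.0], [-0.0, 0.0, -1.0]]
ft_force: [0.2, 0.9, 0.5]
finger_gap: 84.8
grasp_force: 0.0
time_s: 1.3
eef_pos: [450.1, 181.5, 290.9]
tool_rot: [[0.085, 0.996, -0.001], [0.996, -0.085, 0.0], [0.0, -0.001, -1.0]]
ft_force: [0.2, 0.6, -0.5]
finger_gap: 84.9
grasp_force: 0.0
[450.07144453 181.50449358 290.91747082] [ 2.20289320e-01 -1.54035499e-01  1.79931111e+00  5.17459212e-04
  1.49714326e+00  3.05823703e-01] -4.90294648739202
{'vertical_fov': 68.95517882093716, 'cx': 319.319737946133, 'cy': 199.26715148705085, 'origin': array([457.3826997 , 261.44163786, 434.04975474]), 'attitude': array([[ 9.96273086e-01, -8.15552944e-02, -2.80833173e-02],
       [-8.62508045e-02, -9.45183989e-01, -3.14941305e-01],
       [-8.58770975e-04,  3.16189755e-01, -9.48695579e-01]])}
```

View pics/w1.png

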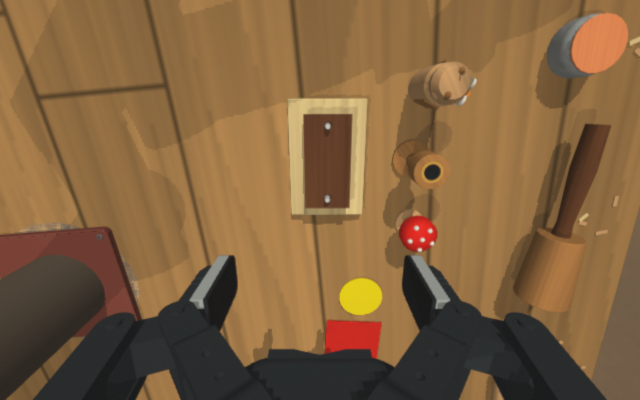

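Wrist view: the base is at (327,161) with dowel tips at (328,126) and (327,199). Owl is at (450,84), candlestick cup (431,170), mushroom cap (418,233).

```bash
cat >> h.py <<'E'
def high(P,p,d,zmin=10,band=15,box=(350,720,-350,400)):
    m=(d>0)&(P[...,2]>zmin)&(P[...,2]<130)&(P[...,0]>box[0])&(P[...,0]<box[1])&(P[...,1]>box[2])&(P[...,1]<box[3])
    nn,l,st,ce=cv2.connectedComponentsWithStats(m.astype(np.uint8))
    for i in range(1,nn):
        if st[i,4]>150:
            Q=P[l==i]; zt=np.percentile(Q[:,2],98); T=Q[Q[:,2]>zt-band]
            (x,y),(a,b),g=cv2.minAreaRect(T[:,:2].astype(np.float32))
            print("high",st[i],"top %.1f mean"%zt,T.mean(0).round(1),"rect %.1f %.1f size %.1f %.1f ang %.1f"%(x,y,a,b,g))
E
python3 - <<'E'
from h import *; import pickle
p=cv2.imread("pics/w1.png");d=np.load("pics/w1.npy");P=cloud("wrist",d,pickle.load(open("pics/w1.pkl","rb")))
hsv=cv2.cvtColor(p,cv2.COLOR_BGR2HSV)
high(P,p,d); high(P,p,d,zmin=33,band=4,box=(350,530,80,280))
for k in [(126,328),(199,327)]: print(P[k[0]-1:k[0]+2,k[1]-1:k[1]+2].reshape(-1,3).max(0),P[k])
print("benchz",np.median(P[20:80,200:280,2]))
g=cv2.cvtColor(p,cv2.COLOR_BGR2GRAY)
m=(g<75)&(P[...,2]>30)&(P[...,2]<46)&(P[...,1]>80)&(P[...,1]<290)&(P[...,0]<530)
Q=P[m];print(m.sum(),Q.mean(0),np.median(Q[:,2]),cv2.minAreaRect(Q[:,:2].astype(np.float32)))
C=colour(p)
for k in("red","yellow"):
    Q=P[C[k]&(d>0)&(P[...,2]<12)];print(k,Q.mean(0))
E
```

```text
high [ 410   60   67   49 2353] top 97.6 mean [602.5 267.8  92.8] rect 605.3 267.8 size 44.7 46.2 ang 54.7
high [ 288   99   80  116 8751] top 41.0 mean [461.5 184.4  39.5] rect 461.1 180.6 size 130.7 64.1 ang 85.2
high [ 398  145   52   45 1544] top 91.0 mean [584.  171.3  88.3] rect 585.7 169.9 size 42.6 44.0 ang 59.2
high [ 399  214   39   39 1112] top 67.9 mean [581.   72.7  62.4] rect 583.5 68.8 size 50.3 50.2 ang 37.8
high [ 304  115   49   94 4367] top 41.5 mean [461.4 183.8  39.7] rect 461.1 180.3 size 129.7 64.1 ang 85.2
[467.04360437 232.96962563  49.93015318] [465.65587955 231.6269256   49.56863351]
[458.1800546  134.8224685   51.00492527] [456.68000344 133.42046641  50.00165388]
benchz 0.6484898034622688
3732 [462.37467179 187.82752936  39.53306155] 39.533591904125046 ((460.886474609375, 181.85501098632812), (126.49464416503906, 60.25181579589844), 85.1324462890625)
red [ 482.05942749 -150.62011195    4.2546998 ]
yellow [500.3526726  -64.38078129   5.2012958 ]
```

```bash
python3 -m inch '[[[0.022,-0.002,-0.1,0,0,0],[0.022,-0.002,-0.2,0,0,0],[0.022,-0.002,-0.3,0,0,0],[0.022,-0.002,-0.4,0,0,0],[0.022,-0.002,-0.46,0,0,0]]]' 85 && python3 -m inch '[[[0,0,-0.02,0,0,0],[0,0,-0.04,0,0,0],[0,0,-0.06,0,0,0],[0,0,-0.08,0,0,0],[0,0,-0.08,0,0,0]]]' && python3 -m inch '[[[0,0,0,0,0,0],[0,0,0,0,0,0]]]'
```

```text
time_s: 1.85
eef_pos: [457.2, 182.2, 57.0]
tool_rot: [[0.08, 0.997, -0.006], [0.997, -0.08, -0.001], [-0.001, -0.006, -1.0]]
ft_force: [0.1, 0.9, 0.6]
finger_gap: 85.2
grasp_force: 0.0
time_s: 2.35
eef_pos: [460.9, 181.2, 21.0]
tool_rot: [[0.084, 0.996, -0.0], [0.996, -0.084, -0.0], [-0.0, -0.0, -1.0]]
ft_force: [-0.2, -0.0, 0.7]
finger_gap: 84.6
grasp_force: 0.0
time_s: 2.55
eef_pos: [461.8, 181.2, 22.1]
tool_rot: [[0.084, 0.996, 0.001], [0.996, -0.084, 0.0], [0.0, 0.001, -1.0]]
ft_force: [0.0, -0.3, 0.8]
finger_gap: 84.8
grasp_force: 0.0
```

```bash
python3 -m inch '[[[0,-0.001,-0.004,0,0,0],[0,-0.001,-0.008,0,0,0],[0,-0.001,-0.008,0,0,0]]]' && python3 -m inch '[[[0,0,0,0,0,0],[0,0,0,0,0,0],[0,0,0,0,0,0],[0,0,0,0,0,0],[0,0,0,0,0,0]]]' 60 20 && python3 -m inch '[[[0,0,0,0,0,0],[0,0,0,0,0,0],[0,0,0,0,0,0],[0,0,0,0,0,0],[0,0,0,0,0,0]]]'
python3 - <<'E'
from h import *
for n in("wrist",):
    p,d=viewer.grab_frame(n);cv2.imwrite("pics/g1.png",p)
E
```

```text
time_s: 2.85
eef_pos: [460.9, 180.5, 17.1]
tool_rot: [[0.084, 0.996, -0.0], [0.996, -0.084, -0.0], [-0.0, -0.0, -1.0]]
ft_force: [0.4, 0.1, 0.2]
finger_gap: 85.2
grasp_force: 0.0
time_s: 3.35
eef_pos: [461.1, 180.6, 17.4]
tool_rot: [[0.084, 0.996, 0.0], [0.996, -0.084, 0.0], [0.0, 0.0, -1.0]]
ft_force: [0.1, -0.9, 1.5]
finger_gap: 63.5
grasp_force: 22.4
time_s: 3.85
eef_pos: [461.1, 180.6, 17.4]
tool_rot: [[0.084, 0.996, 0.0], [0.996, -0.084, 0.0], [0.0, 0.0, -1.0]]
ft_force: [-1.1, -0.6, 1.4]
finger_gap: 63.6
grasp_force: 22.6
```

View pics/g1.png

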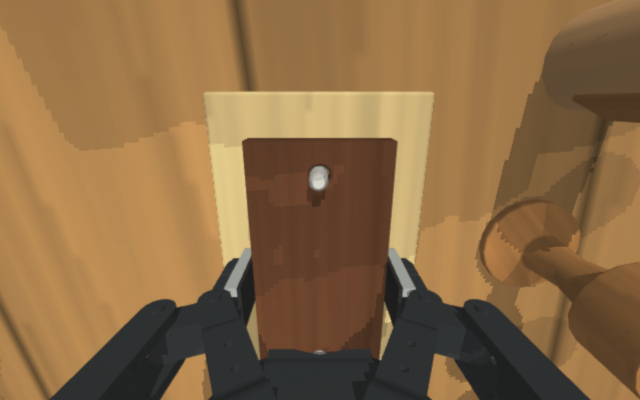

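The grip on the base is good: dowels at (318,178) and (320,352), pads on both edges, lateral force about 1 N. I'll firm up the grip and lift slowly.

```bash
python3 -m inch '[[[0,0,0,0,0,0],[0,0,0,0,0,0],[0,0,0.004,0,0,0],[0,0,0.008,0,0,0],[0,0,0.012,0,0,0]]]' 60 50 && python3 -m inch '[[[0,0,0.008,0,0,0],[0,0,0.016,0,0,0],[0,0,0.024,0,0,0],[0,0,0.032,0,0,0],[0,0,0.04,0,0,0]]]' && python3 -m inch '[[[0,0,0.02,0,0,0],[0,0,0.05,0,0,0],[0,0,0.1,0,0,0],[0,0,0.15,0,0,0],[0,0,0.15,0,0,0]]]'
python3 - <<'E'
from h import *
p,d=viewer.grab_frame("side");cv2.imwrite("pics/s2.png",cv2.resize(p[100:280,120:400],(800,514)))
E
```

```text
time_s: 4.4
eef_pos: [460.7, 180.6, 23.1]
tool_rot: [[0.084, 0.996, -0.001], [0.996, -0.084, -0.0], [-0.0, -0.001, -1.0]]
ft_force: [0.0, 0.1, -1.3]
finger_gap: 63.0
grasp_force: 54.9
time_s: 4.9
eef_pos: [461.1, 180.6, 43.8]
tool_rot: [[0.084, 0.996, 0.0], [0.996, -0.084, 0.0], [0.0, 0.0, -1.0]]
ft_force: [-1.1, 0.5, -1.2]
finger_gap: 62.8
grasp_force: 54.9
time_s: 5.4
eef_pos: [464.0, 181.3, 122.8]
tool_rot: [[0.084, 0.996, 0.007], [0.996, -0.084, 0.002], [0.002, 0.007, -1.0]]
ft_force: [0.4, 1.0, -0.6]
finger_gap: 62.7
grasp_force: 55.0
```

View pics/s2.png

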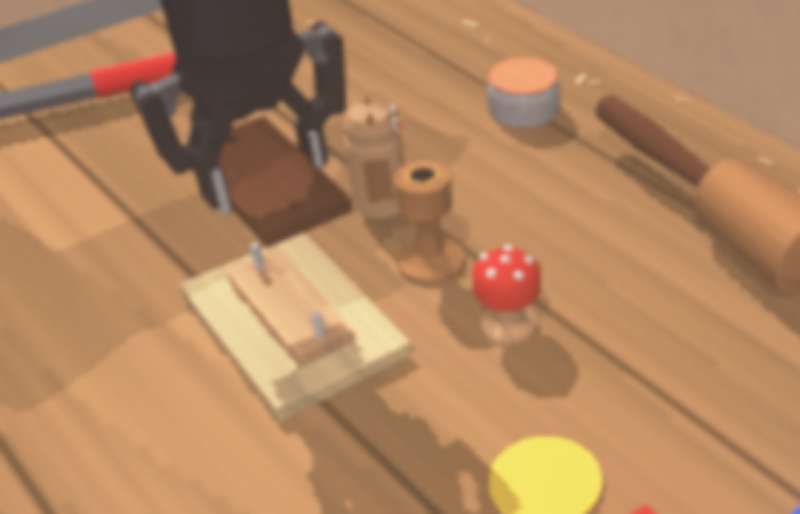

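The base is off both dowels and held. The finger tips reach slightly below the plate (near tip at crop pixel (222,210)), so I'll measure how much before lowering it.

Run:
```python
from h import *
p,d=viewer.grab_frame("side");P=cloud("side",d)
s=r.state();print(s["eef_pos"])
for v in range(158,180,1): print(v,[tuple(P[v,u].round(0).astype(int)) for u in range(194,202,2)])
p,d=viewer.grab_frame("wrist");W=cloud("wrist",d)
g=cv2.cvtColor(p,cv2.COLOR_BGR2GRAY)
m=(d>0)&(W[...,2]>105)&(W[...,2]<155)&(abs(W[...,0]-463)<28)&(W[...,1]>190)&(W[...,1]<245)
Q=W[m];A=np.c_[Q[:,:2]-[463,181],np.ones(len(Q))];print(m.sum(),np.linalg.lstsq(A,Q[:,2],rcond=None)[0])
cv2.imwrite("pics/w3.png",p)
```

```text
[461.5155775  180.72583728 119.03100855]
158 [(np.int64(425), np.int64(173), np.int64(174)), (np.int64(444), np.int64(214), np.int64(144)), (np.int64(447), np.int64(210), np.int64(144)), (np.int64(451), np.int64(209), np.int64(143))]
159 [(np.int64(425), np.int64(174), np.int64(171)), (np.int64(442), np.int64(210), np.int64(144)), (np.int64(445), np.int64(207), np.int64(144)), (np.int64(448), np.int64(204), np.int64(144))]
160 [(np.int64(424), np.int64(174), np.int64(169)), (np.int64(428), np.int64(173), np.int64(167)), (np.int64(443), np.int64(204), np.int64(144)), (np.int64(446), np.int64(201), np.int64(144))]
161 [(np.int64(424), np.int64(176), np.int64(165)), (np.int64(429), np.int64(179), np.int64(162)), (np.int64(442), np.int64(201), np.int64(144)), (np.int64(445), np.int64(199), np.int64(144))]
162 [(np.int64(424), np.int64(177), np.int64(163)), (np.int64(427), np.int64(175), np.int64(162)), (np.int64(440), np.int64(198), np.int64(144)), (np.int64(442), np.int64(193), np.int64(145))]
163 [(np.int64(423), np.int64(175), np.int64(161)), (np.int64(427), np.int64(175), np.int64(16
[... 2511 characters left out ...]
.int64(489), np.int64(344), np.int64(2)), (np.int64(198), np.int64(-414), np.int64(577))]
177 [(np.int64(481), np.int64(349), np.int64(1)), (np.int64(484), np.int64(345), np.int64(1)), (np.int64(487), np.int64(340), np.int64(2)), (np.int64(490), np.int64(335), np.int64(4))]
178 [(np.int64(477), np.int64(341), np.int64(4)), (np.int64(481), np.int64(338), np.int64(3)), (np.int64(484), np.int64(334), np.int64(4)), (np.int64(489), np.int64(334), np.int64(2))]
179 [(np.int64(475), np.int64(338), np.int64(3)), (np.int64(479), np.int64(335), np.int64(3)), (np.int64(484), np.int64(335), np.int64(1)), (np.int64(486), np.int64(329), np.int64(3))]
14795 [-2.73021670e-03 -6.86659008e-03  1.39949306e+02]
```

View pics/w3.png

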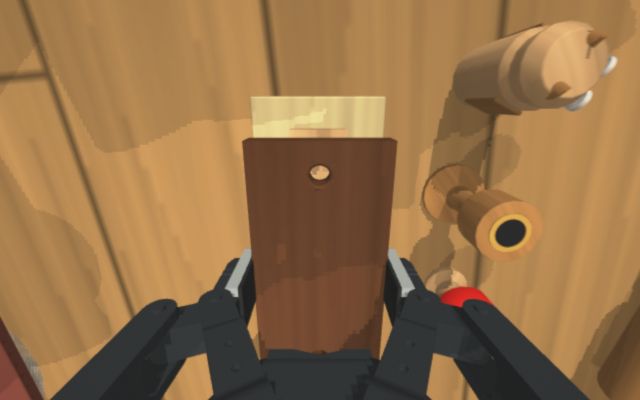

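The plate is level and its underside is about TCP+9.5, but the tips sit at about TCP+7. They would reach the panel before the plate does. I'll set the base back on the riser along the same path and regrip 5.5 mm higher so it can be laid down without a drop.

```bash
python3 -m inch '[[[0,0,-0.05,0,0,0],[0,0,-0.1,0,0,0],[0,0,-0.14,0,0,0],[0,0,-0.14,0,0,0],[0,0,-0.14,0,0,0]]]' && python3 -m inch '[[[0,0,-0.006,0,0,0],[0,0,-0.012,0,0,0],[0,0,-0.018,0,0,0],[0,0,-0.024,0,0,0],[0,0,-0.03,0,0,0]]]'
```

```text
time_s: 6.05
eef_pos: [459.9, 180.4, 47.3]
tool_rot: [[0.084, 0.996, -0.003], [0.996, -0.084, -0.001], [-0.001, -0.003, -1.0]]
ft_force: [-1.0, 0.8, -1.2]
finger_gap: 62.5
grasp_force: 55.1
time_s: 6.55
eef_pos: [461.1, 180.7, 33.3]
tool_rot: [[0.084, 0.996, 0.0], [0.996, -0.084, 0.0], [0.0, 0.0, -1.0]]
ft_force: [0.4, 0.4, -1.1]
finger_gap: 62.5
grasp_force: 55.2
```

```bash
python3 -m inch '[[[0,0,-0.006,0,0,0],[0,0,-0.012,0,0,0],[0,0,-0.018,0,0,0],[0,0,-0.024,0,0,0],[0,0,-0.028,0,0,0]]]' && python3 -m inch '[[[0,0,-0.002,0,0,0],[0,0,-0.003,0,0,0],[0,0,-0.003,0,0,0]]]'
```

```text
time_s: 7.05
eef_pos: [460.9, 180.6, 18.9]
tool_rot: [[0.084, 0.996, -0.0], [0.996, -0.084, -0.0], [-0.0, -0.0, -1.0]]
ft_force: [-0.1, -0.2, -0.6]
finger_gap: 62.8
grasp_force: 55.2
time_s: 7.35
eef_pos: [461.1, 180.6, 17.8]
tool_rot: [[0.084, 0.996, 0.0], [0.996, -0.084, 0.0], [0.0, 0.0, -1.0]]
ft_force: [-0.1, 0.3, -0.6]
finger_gap: 62.7
grasp_force: 55.2
```

```bash
python3 -m inch '[[[0,0,-0.001,0,0,0],[0,0,-0.001,0,0,0],[0,0,-0.0014,0,0,0]]]' && python3 -m inch '[[[0,0,0,0,0,0],[0,0,0,0,0,0],[0,0,0,0,0,0],[0,0,0,0,0,0],[0,0,0,0,0,0]]]' 72 20 && python3 -m inch '[[[0,0,0.006,0,0,0],[0,0,0.0125,0,0,0],[0,0,0.0125,0,0,0],[0,0,0.0125,0,0,0]]]' && python3 -m inch '[[[0,0,0,0,0,0],[0,0,0,0,0,0],[0,0,0,0,0,0],[0,0,0,0,0,0],[0,0,0,0,0,0]]]' 58 20 && python3 -m inch '[[[0,0,0,0,0,0],[0,0,0,0,0,0],[0,0,0,0,0,0]]]' 58 50
python3 - <<'E'
from h import *
W=cloud("wrist",viewer.grab_frame("wrist")[1])
m=(abs(W[...,2]-40)<8)&(abs(W[...,0]-463)<27)&(W[...,1]>190)&(W[...,1]<225)
Q=W[m];A=np.c_[Q[:,:2]-[463,181],np.ones(len(Q))];print(m.sum(),np.linalg.lstsq(A,Q[:,2],rcond=None)[0])
E
```

```text
time_s: 7.65
eef_pos: [461.2, 180.7, 17.6]
tool_rot: [[0.084, 0.996, 0.0], [0.996, -0.084, 0.0], [0.0, 0.0, -1.0]]
ft_force: [-2.3, -1.0, 7.9]
finger_gap: 62.8
grasp_force: 56.0
time_s: 8.15
eef_pos: [461.0, 180.6, 17.0]
tool_rot: [[0.084, 0.996, -0.0], [0.996, -0.084, 0.0], [0.0, -0.0, -1.0]]
ft_force: [0.3, 0.2, -0.5]
finger_gap: 72.1
grasp_force: 0.0
time_s: 8.55
eef_pos: [461.3, 180.7, 23.6]
tool_rot: [[0.084, 0.996, 0.001], [0.996, -0.084, 0.0], [0.0, 0.001, -1.0]]
ft_force: [-0.6, 0.7, -0.1]
finger_gap: 72.2
grasp_force: 0.0
time_s: 9.05
eef_pos: [461.2, 180.7, 23.6]
tool_rot: [[0.084, 0.996, 0.0], [0.996, -0.084, 0.0], [0.0, 0.0, -1.0]]
ft_force: [-1.3, -0.4, 5.3]
finger_gap: 63.6
grasp_force: 22.4
time_s: 9.35
eef_pos: [461.3, 180.7, 23.9]
tool_rot: [[0.084, 0.996, 0.0], [0.996, -0.084, 0.0], [0.0, 0.0, -1.0]]
ft_force: [-3.0, -0.2, 8.2]
finger_gap: 62.5
grasp_force: 54.2
7785 [1.19297043e-04 5.68467412e-04 3.94832751e+01]
```

```bash
python3 -m inch '[[[0,0,0.006,0,0,0],[0,0,0.012,0,0,0],[0,0,0.018,0,0,0],[0,0,0.026,0,0,0],[0,0,0.034,0,0,0]]]' && python3 -m inch '[[[0,0,0.01,0,0,0],[0,0,0.02,0,0,0],[0,0,0.04,0,0,0],[0,0,0.07,0,0,0],[0,0,0.1,0,0,0]]]' && python3 -m inch '[[[0,0,0.05,0,0,0],[0,0,0.1,0,0,0],[0,0,0.1,0,0,0],[0,0,0.1,0,0,0]]]'
python3 - <<'E'
from h import *
s=r.state();z=s["eef_pos"][2];print(s["eef_pos"],yaw())
p,d=viewer.grab_frame("wrist");W=cloud("wrist",d);cv2.imwrite("pics/w4.png",p)
m=(abs(W[...,2]-z-15)<12)&(abs(W[...,0]-463)<27)&(W[...,1]>190)&(W[...,1]<240)
Q=W[m];A=np.c_[Q[:,:2]-[463,181],np.ones(len(Q))];print(m.sum(),np.linalg.lstsq(A,Q[:,2]-z,rcond=None)[0])
p,d=viewer.grab_frame("top");P=cloud("top",d)
C=colour(p);m=C["red"]&(d>0)&(P[...,1]<0)&(P[...,2]<15)
print(cv2.minAreaRect(P[m][:,:2].astype(np.float32)),P[m].mean(0))
E
```

```text
time_s: 9.9
eef_pos: [460.9, 180.6, 40.5]
tool_rot: [[0.084, 0.996, -0.0], [0.996, -0.084, -0.0], [-0.0, -0.0, -1.0]]
ft_force: [-0.8, 0.2, -0.4]
finger_gap: 62.4
grasp_force: 55.0
time_s: 10.4
eef_pos: [461.0, 180.6, 91.4]
tool_rot: [[0.084, 0.996, -0.0], [0.996, -0.084, -0.0], [-0.0, -0.0, -1.0]]
ft_force: [-0.1, -0.5, -1.1]
finger_gap: 62.5
grasp_force: 55.0
time_s: 10.8
eef_pos: [461.5, 180.7, 141.0]
tool_rot: [[0.084, 0.996, 0.002], [0.996, -0.084, 0.0], [0.001, 0.002, -1.0]]
ft_force: [-0.7, 0.0, -0.1]
finger_gap: 62.3
grasp_force: 55.1
[461.45655276 180.73564767 140.99817984] -4.803576839546377
11597 [-7.75122467e-04 -2.29830801e-03  1.44361815e+01]
((475.97296142578125, -199.14703369140625), (159.14471435546875, 97.66706085205078), 82.74783325195312) [ 476.00939398 -198.60877734    4.59216534]
```

```bash
python3 -m inch '[[[0.003,-0.06,0,0,0,-0.004],[0.006,-0.14,0,0,0,-0.008],[0.009,-0.22,0,0,0,-0.013],[0.012,-0.3,0,0,0,-0.02],[0.015,-0.38,0,0,0,-0.027]]]' && python3 -m inch '[[[0.003,-0.08,0,0,0,0],[0.006,-0.16,0,0,0,0],[0.009,-0.24,0,0,0,0],[0.012,-0.32,0,0,0,0],[0.015,-0.378,0,0,0,0]]]' && python3 -m inch '[[[0,0,-0.06,0,0,0],[0,0,-0.12,0,0,0],[0,0,-0.18,0,0,0],[0,0,-0.22,0,0,0],[0,0,-0.22,0,0,0]]]'
python3 - <<'E'
from h import *
print(r.state()["eef_pos"],yaw())
for n in("wrist","top"):
    p,d=viewer.grab_frame(n);cv2.imwrite(f"pics/{n}5.png",p)
    P=cloud(n,d); g=cv2.cvtColor(p,cv2.COLOR_BGR2GRAY);C=colour(p)
    Q=P[C["red"]&(d>0)&(P[...,2]<12)&(P[...,1]<-80)]
    print(n,len(Q),Q.min(0),Q.max(0),cv2.minAreaRect(Q[:,:2].astype(np.float32)))
E
```

```text
time_s: 11.4
eef_pos: [467.3, -10.6, 138.8]
tool_rot: [[0.126, 0.992, -0.003], [0.992, -0.126, 0.001], [0.0, -0.003, -1.0]]
ft_force: [0.8, 0.9, -0.9]
finger_gap: 62.8
grasp_force: 55.0
time_s: 11.9
eef_pos: [474.9, -200.3, 138.7]
tool_rot: [[0.127, 0.992, -0.002], [0.992, -0.127, 0.001], [0.001, -0.002, -1.0]]
ft_force: [2.0, -0.0, -0.7]
finger_gap: 62.3
grasp_force: 55.0
time_s: 12.4
eef_pos: [472.1, -196.1, 25.6]
tool_rot: [[0.126, 0.992, -0.008], [0.992, -0.126, 0.005], [0.004, -0.009, -1.0]]
ft_force: [-0.6, 0.2, -0.7]
finger_gap: 62.4
grasp_force: 55.0
[ 472.11107078 -196.14742719   25.57178191] -7.250556602392117
wrist 8823 [ 419.18873059 -284.18401332    4.37398859] [ 538.30683852 -114.85786226    8.89848678] ((478.29754638671875, -199.9662322998047), (158.83364868164062, 100.09593963623047), 82.31534576416016)
top 636 [ 4.30271234e+02 -2.14039916e+02 -4.16514049e-01] [ 532.26014216 -115.44967871    9.97815337] ((480.6410827636719, -163.56959533691406), (87.66149139404297, 98.59112548828125), 81.25682830810547)
```

View pics/wrist5.png

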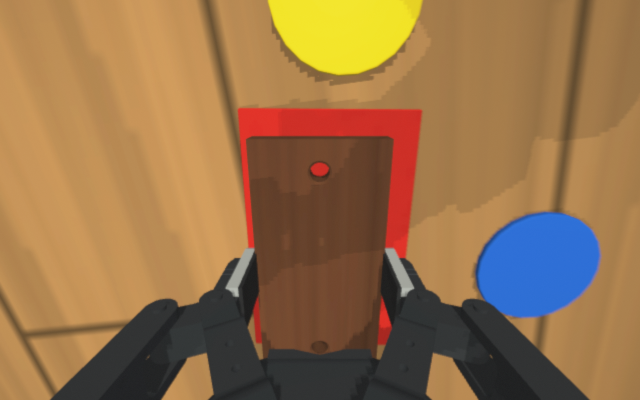

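The plate is over the panel, with the panel's far edge at row 108 and the plate's at 137. The arm was still settling, so I'll remeasure both before lowering.

```bash
cat >> h.py <<'E'
def rect(Q):
    (x,y),(a,b),g=cv2.minAreaRect(Q[:,:2].astype(np.float32)); return "(%.1f %.1f) %.1f x %.1f ang %.1f z %.1f"%(x,y,a,b,g,np.median(Q[:,2]))
E
python3 -m inch '[[[0,0,0,0,0,0],[0,0,0,0,0,0],[0,0,0,0,0,0]]]'
python3 - <<'E'
from h import *
print(r.state()["eef_pos"],yaw()); z=r.state()["eef_pos"][2]
n="wrist"
i=viewer.camera_info(n);p,d=viewer.grab_frame(n);P=cloud(n,d,i);C=colour(p)
Q=P[C["red"]&(d>0)&(P[...,2]<12)&(P[...,1]<-80)];print("panel",rect(Q))
g=cv2.cvtColor(p,cv2.COLOR_BGR2GRAY)
m=(abs(P[...,2]-z-15)<6)&(d>0)&~C["red"]&(P[...,1]<-100); m=cv2.morphologyEx(m.astype(np.uint8),cv2.MORPH_OPEN,np.ones((9,9)))>0
print("plate",rect(P[m]),P[m].min(0),P[m].max(0))
for k in("yellow","blue"):print(k,rect(P[C[k]&(P[...,2]<12)]))
E
```

```text
time_s: 12.8
eef_pos: [476.9, -198.8, 31.5]
tool_rot: [[0.126, 0.992, 0.002], [0.992, -0.126, -0.001], [-0.001, 0.002, -1.0]]
ft_force: [0.2, 0.1, -0.6]
finger_gap: 62.5
grasp_force: 55.0
[ 476.87153781 -198.82031638   31.54667329] -7.229054422765971
panel (476.4 -198.6) 158.3 x 99.8 ang 82.4 z 4.5
plate (477.9 -192.8) 118.8 x 75.2 ang 82.9 z 47.1 [ 439.47773206 -252.88189308   40.65303032] [ 517.20647535 -130.0129518    52.38154541]
yellow (497.4 -87.8) 33.3 x 75.2 ang 81.9 z 5.5
blue (606.6 -233.1) 74.8 x 74.8 ang 6.1 z 5.4
```

```bash
python3 -m inch '[[[0,0,-0.01,0,0,0],[0,0,-0.02,0,0,0],[0,0,-0.028,0,0,0],[0,0,-0.034,0,0,0],[0,0,-0.04,0,0,0]]]' && python3 -m inch '[[[0,0,-0.001,0,0,0],[0,0,-0.002,0,0,0],[0,0,-0.003,0,0,0],[0,0,-0.004,0,0,0],[0,0,-0.005,0,0,0]]]'&& python3 -m inch '[[[0,0,-0.001,0,0,0],[0,0,-0.001,0,0,0]]]'
```

```text
time_s: 13.35
eef_pos: [475.9, -198.3, 9.8]
tool_rot: [[0.126, 0.992, -0.001], [0.992, -0.126, 0.0], [0.0, -0.001, -1.0]]
ft_force: [-0.4, -0.5, -0.7]
finger_gap: 62.4
grasp_force: 55.0
time_s: 13.85
eef_pos: [476.2, -198.5, 8.0]
tool_rot: [[0.126, 0.992, 0.0], [0.992, -0.126, -0.0], [-0.0, 0.0, -1.0]]
ft_force: [0.0, 0.3, -0.6]
finger_gap: 62.5
grasp_force: 55.0
time_s: 14.05
eef_pos: [476.0, -198.4, 7.3]
tool_rot: [[0.126, 0.992, -0.0], [0.992, -0.126, 0.0], [0.0, -0.0, -1.0]]
ft_force: [0.8, 0.6, -0.9]
finger_gap: 62.7
grasp_force: 55.0
```

```bash
python3 -m inch '[[[0,0,-0.001,0,0,0],[0,0,-0.001,0,0,0]]]'; python3 -m inch '[[[0,0,-0.001,0,0,0],[0,0,-0.001,0,0,0]]]'
```

```text
time_s: 14.25
eef_pos: [476.0, -198.4, 6.8]
tool_rot: [[0.126, 0.992, -0.0], [0.992, -0.126, 0.0], [0.0, -0.0, -1.0]]
ft_force: [-0.1, 0.6, -1.6]
finger_gap: 62.9
grasp_force: 55.0
time_s: 14.45
eef_pos: [476.0, -198.4, 6.3]
tool_rot: [[0.126, 0.992, -0.0], [0.992, -0.126, 0.0], [0.0, -0.0, -1.0]]
ft_force: [-0.2, 0.2, -1.1]
finger_gap: 62.4
grasp_force: 55.0
```

```bash
python3 -m inch '[[[0,0,-0.001,0,0,0],[0,0,-0.001,0,0,0]]]'; python3 -m inch '[[[0,0,-0.001,0,0,0],[0,0,-0.001,0,0,0]]]'
python3 - <<'E'
from h import *
z=r.state()["eef_pos"][2]
i=viewer.camera_info("wrist");p,d=viewer.grab_frame("wrist");P=cloud("wrist",d,i);C=colour(p)
m=(abs(P[...,2]-15)<6)&(abs(P[...,0]-478)<25)&(P[...,1]>-185)&(P[...,1]<-140)
Q=P[m];A=np.c_[Q[:,:2]-[476,-198],np.ones(len(Q))];print(z,m.sum(),np.linalg.lstsq(A,Q[:,2],rcond=None)[0],np.median(P[C["red"]&(P[...,1]<-80)][:,2]))
E
```

```text
time_s: 14.65
eef_pos: [476.0, -198.4, 5.8]
tool_rot: [[0.126, 0.992, -0.0], [0.992, -0.126, 0.0], [0.0, -0.0, -1.0]]
ft_force: [-0.3, -0.5, -0.7]
finger_gap: 62.0
grasp_force: 55.0
time_s: 14.85
eef_pos: [476.0, -198.3, 5.3]
tool_rot: [[0.126, 0.992, -0.0], [0.992, -0.126, 0.0], [0.0, -0.0, -1.0]]
ft_force: [-0.7, -0.8, -1.2]
finger_gap: 62.8
grasp_force: 55.0
5.2806592065169635 5972 [-2.74789254e-03 -8.27912582e-03  2.06592725e+01] 4.499506467760355
```

Arithmetic slip on my side: the underside is TCP+3.3, so contact comes near TCP z 0.7. Continuing down.

```bash
python3 -m inch '[[[0,0,-0.002,0,0,0],[0,0,-0.004,0,0,0],[0,0,-0.006,0,0,0],[0,0,-0.007,0,0,0]]]'; python3 -m inch '[[[0,0,-0.001,0,0,0],[0,0,-0.001,0,0,0]]]';python3 -m inch '[[[0,0,-0.001,0,0,0],[0,0,-0.001,0,0,0]]]'
```

```text
time_s: 15.3
eef_pos: [475.9, -198.3, 1.7]
tool_rot: [[0.126, 0.992, -0.0], [0.992, -0.126, 0.0], [0.0, -0.0, -1.0]]
ft_force: [1.0, 0.4, -1.9]
finger_gap: 62.8
grasp_force: 55.0
time_s: 15.5
eef_pos: [476.0, -198.3, 1.2]
tool_rot: [[0.126, 0.992, -0.0], [0.992, -0.126, 0.0], [0.0, -0.0, -1.0]]
ft_force: [-0.2, 0.4, -1.2]
finger_gap: 62.2
grasp_force: 55.0
time_s: 15.7
eef_pos: [476.1, -198.4, 0.9]
tool_rot: [[0.126, 0.992, 0.0], [0.992, -0.126, -0.0], [-0.0, 0.0, -1.0]]
ft_force: [-0.6, -0.6, 0.0]
finger_gap: 62.4
grasp_force: 55.1
```

```bash
python3 -m inch '[[[0,0,-0.0005,0,0,0],[0,0,-0.001,0,0,0],[0,0,-0.001,0,0,0]]]'
```

```text
time_s: 16.0
eef_pos: [476.1, -198.4, 0.9]
tool_rot: [[0.126, 0.992, -0.0], [0.992, -0.126, -0.0], [-0.0, -0.0, -1.0]]
ft_force: [-2.5, 1.3, 6.0]
finger_gap: 62.7
grasp_force: 55.8
```

Contact at 6 N. Releasing the base.

```bash
python3 -m inch '[[[0,0,0,0,0,0],[0,0,0,0,0,0],[0,0,0,0,0,0],[0,0,0,0,0,0],[0,0,0,0,0,0]]]' 80 && python3 -m inch '[[[0,0,0.04,0,0,0],[0,0,0.1,0,0,0],[0,0,0.2,0,0,0],[0,0,0.3,0,0,0],[0,0,0.34,0,0,0]]]' 85 && python3 -m inch '[[[0.01,0.1,0,0,0,0],[0.03,0.2,0,0,0,0],[0.06,0.3,0,0,0,0],[0.09,0.4,0,0,0,0],[0.12,0.45,0,0,0,0]]]'
python3 -m inch '[[[0,0,0,0,0,0],[0,0,0,0,0,0]]]'
python3 - <<'E'
from h import *
print(r.state()["eef_pos"],yaw())
p,d=viewer.grab_frame("top");cv2.imwrite("pics/t6.png",p);P=cloud("top",d);C=colour(p)
m=(P[...,2]>11)&(P[...,2]<24)&(d>0)&(P[...,0]<560)&(P[...,0]>400)&(P[...,1]<-100)&(P[...,1]>-300)
print("plate",m.sum(),rect(P[m]))
m=C["red"]&(d>0)&(P[...,2]<10)&(P[...,1]<-60);print("panel",rect(P[m]))
i=viewer.camera_info("wrist");p,d=viewer.grab_frame("wrist");cv2.imwrite("pics/w6.png",p);high(cloud("wrist",d,i),p,d,zmin=12)
E
```

```text
time_s: 16.5
eef_pos: [476.0, -198.4, 0.3]
tool_rot: [[0.126, 0.992, -0.0], [0.992, -0.126, 0.0], [0.0, -0.0, -1.0]]
ft_force: [0.7, 1.0, 0.4]
finger_gap: 79.9
grasp_force: 0.0
time_s: 17.0
eef_pos: [478.4, -199.8, 176.0]
tool_rot: [[0.126, 0.992, 0.007], [0.992, -0.126, -0.004], [-0.003, 0.007, -1.0]]
ft_force: [0.8, 0.3, -0.6]
finger_gap: 84.9
grasp_force: 0.0
time_s: 17.5
eef_pos: [536.0, 29.8, 170.5]
tool_rot: [[0.124, 0.992, 0.0], [0.992, -0.124, 0.001], [0.001, 0.0, -1.0]]
ft_force: [0.6, -1.0, 0.2]
finger_gap: 84.8
grasp_force: 0.0
time_s: 17.7
eef_pos: [535.9, 27.3, 170.1]
tool_rot: [[0.124, 0.992, -0.001], [0.992, -0.124, -0.0], [-0.0, -0.001, -1.0]]
ft_force: [1.2, -0.4, 0.1]
finger_gap: 85.0
grasp_force: 0.0
[535.90591044  27.3359792  170.06939423] -7.108813999699618
plate 1552 (475.8 -198.5) 131.1 x 63.9 ang 82.6 z 16.7
panel (476.5 -199.0) 158.0 x 98.2 ang 82.9 z 4.6
high [  150     0   135   127 14688] top 29.0 mean [460.2 152.   20.1] rect 458.7 150.4 size 108.7 110.1 ang 85.1
high [ 333    0   67   46 2128] top 90.9 mean [583.4 157.8  88. ] rect 583.9 157.3 size 19.2 43.0 ang 80.5
high [ 338  111   60   60 2802] top 68.1 mean [582.8  69.8  62.7] rect 584.1 67.9 size 50.5 50.7 ang 84.5
high [ 269  309   52   46 2028] top 17.7 mean [ 482.1 -161.5   16.3] rect 480.3 -166.5 size 69.0 63.7 ang 82.5
```

View pics/w6.png

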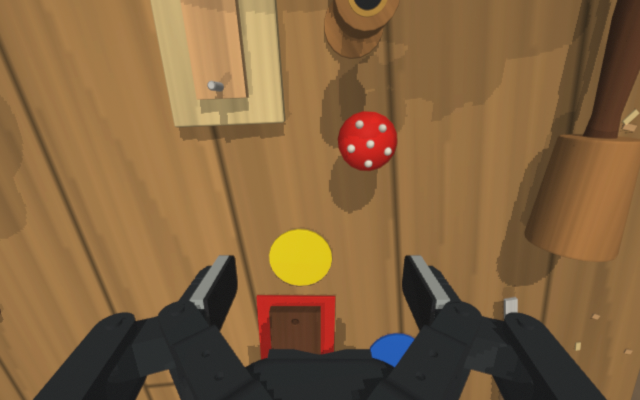

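The base is centred and aligned on the panel, within 1 mm and 0.3°. The mushroom is at (367,140). Moving on to look at the owl.

```bash
python3 -m inch '[[[0.04,0.08,0.01,0,0,0],[0.08,0.16,0.01,0,0,0],[0.12,0.24,0.01,0,0,0],[0.136,0.316,0.01,0,0,0],[0.136,0.316,0.01,0,0,0]]]'
python3 -m inch '[[[0,0,0,0,0,0],[0,0,0,0,0,0]]]'
python3 - <<'E'
from h import *
print(r.state()["eef_pos"],yaw())
i=viewer.camera_info("wrist");p,d=viewer.grab_frame("wrist");cv2.imwrite("pics/w7.png",p);P=cloud("wrist",d,i)
high(P,p,d,zmin=12); high(P,p,d,zmin=40,band=60)
m=(P[...,2]>72)&(P[...,2]<97)&(P[...,1]>225)&(P[...,1]<310)&(d>0)&(P[...,0]<650)
Q=P[m];A=np.c_[2*Q[:,:2],np.ones(len(Q))];print("head",rect(Q),cv2.minEnclosingCircle(Q[:,:2].astype(np.float32)))
m=(P[...,2]>20)&(P[...,2]<66)&(P[...,1]>225)&(P[...,1]<310)&(d>0)&(P[...,0]<650)&(P[...,0]>550)
Q=P[m];A=np.c_[2*Q[:,:2],np.ones(len(Q))]
if len(Q)>50:
    a,b,c=np.linalg.lstsq(A,(Q[:,:2]**2).sum(1),rcond=None)[0];print("body",len(Q),a,b,np.sqrt(c+a*a+b*b))
E
```

```text
time_s: 18.3
eef_pos: [604.6, 187.3, 175.2]
tool_rot: [[0.124, 0.992, 0.0], [0.992, -0.124, 0.001], [0.002, 0.0, -1.0]]
ft_force: [-0.0, -0.2, 0.0]
finger_gap: 85.0
grasp_force: 0.0
time_s: 18.5
eef_pos: [603.8, 182.8, 175.1]
tool_rot: [[0.128, 0.992, -0.001], [0.992, -0.128, -0.001], [-0.001, -0.001, -1.0]]
ft_force: [0.3, -0.2, -0.6]
finger_gap: 84.9
grasp_force: 0.0
[603.81164423 182.8175916  175.09044486] -7.336720870010063
high [ 276   61   66   69 3232] top 98.7 mean [606.  268.3  93.1] rect 605.4 268.1 size 44.7 45.7 ang 59.7
high [  122   116   128   152 14695] top 29.1 mean [464.4 190.6  19.9] rect 461.3 181.1 size 169.7 110.2 ang 85.2
high [ 275  179   51   65 2472] top 90.8 mean [586.5 172.2  88.4] rect 586.0 170.2 size 43.6 43.1 ang 39.0
high [ 291  264   48   54 1905] top 67.6 mean [584.9  74.6  62.3] rect 584.6 71.2 size 45.1 50.7 ang 80.4
high [ 276   61   66   69 3232] top 98.7 mean [606.3 268.1  91.9] rect 606.4 267.4 size 50.8 48.2 ang 58.8
high [ 275  187   51   57 2269] top 90.8 mean [586.9 173.4  86.7] rect 585.9 170.1 size 43.6 43.2 ang 40.7
high [ 291  267   48   51 1852] top 67.6 mean [585.3  76.8  59.9] rect 584.5 71.7 size 46.1 51.1 ang 80.4
head (606.1 267.3) 45.2 x 47.9 ang 44.6 z 94.3 ((607.064208984375, 267.21343994140625), 24.974170684814453)
body 92 604.4502966006276 268.61963717060127 25.614275699492804
```

View pics/w7.png

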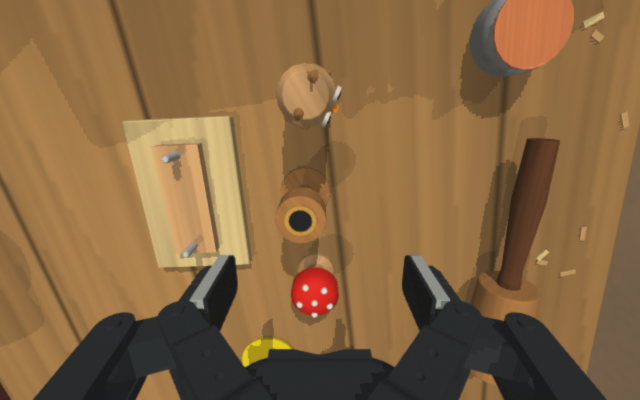

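Owl head at (307,92), facing +x, with the candlestick at (300,220). I take the owl's position as (604.7, 267.8).

```bash
python3 -m inch '[[[0,0.08,0,0,0,0],[0.001,0.168,0,0,0,0],[0.001,0.168,0,0,0,0],[0.001,0.168,0,0,0,0]]]' && python3 -m inch '[[[0,0,-0.06,0,0,0],[0,0,-0.12,0,0,0],[0,0,-0.18,0,0,0],[0,0,-0.2,0,0,0],[0,0,-0.2,0,0,0]]]'&& python3 -m inch '[[[0,0,0,0,0,0],[0,0,0,0,0,0],[0,0,0,0,0,0]]]'
```

```text
time_s: 18.95
eef_pos: [604.4, 268.0, 175.3]
tool_rot: [[0.126, 0.992, -0.0], [0.992, -0.126, -0.001], [-0.001, -0.0, -1.0]]
ft_force: [-0.4, -0.2, 0.3]
finger_gap: 85.1
grasp_force: 0.0
time_s: 19.45
eef_pos: [603.3, 266.5, 73.4]
tool_rot: [[0.128, 0.992, -0.004], [0.992, -0.128, -0.002], [-0.002, -0.004, -1.0]]
ft_force: [-0.1, 0.1, -0.1]
finger_gap: 84.9
grasp_force: 0.0
time_s: 19.75
eef_pos: [605.8, 268.9, 77.4]
tool_rot: [[0.126, 0.992, 0.003], [0.992, -0.126, 0.001], [0.001, 0.003, -1.0]]
ft_force: [1.0, 1.2, -0.1]
finger_gap: 85.1
grasp_force: 0.0
```

```bash
python3 -m inch '[[[0,0,-0.02,0,0,0],[0,0,-0.04,0,0,0],[0,0,-0.06,0,0,0],[0,0,-0.078,0,0,0],[0,0,-0.078,0,0,0]]]'&& python3 -m inch '[[[0,0,0,0,0,0],[0,0,0,0,0,0],[0,0,0,0,0,0],[0,0,0,0,0,0],[0,0,0,0,0,0]]]' 55 && python3 -m inch '[[[0,0,0,0,0,0],[0,0,0,0,0,0],[0,0,0,0,0,0],[0,0,0,0,0,0],[0,0,0,0,0,0]]]' 44 40
```

```text
time_s: 20.25
eef_pos: [602.8, 268.1, 33.6]
tool_rot: [[0.126, 0.992, -0.004], [0.992, -0.126, -0.001], [-0.002, -0.004, -1.0]]
ft_force: [-0.3, 0.1, -0.1]
finger_gap: 84.8
grasp_force: 0.0
time_s: 20.75
eef_pos: [604.8, 268.7, 36.7]
tool_rot: [[0.126, 0.992, 0.001], [0.992, -0.126, 0.0], [0.0, 0.001, -1.0]]
ft_force: [0.1, -0.4, -0.2]
finger_gap: 54.9
grasp_force: 0.0
time_s: 21.25
eef_pos: [604.8, 268.8, 36.9]
tool_rot: [[0.126, 0.992, 0.001], [0.992, -0.126, 0.0], [0.0, 0.001, -1.0]]
ft_force: [-2.3, 0.2, 5.3]
finger_gap: 47.7
grasp_force: 41.7
```

```bash
python3 -m inch '[[[0,0,0.01,0,0,0],[0,0,0.04,0,0,0],[0,0,0.1,0,0,0],[0,0,0.18,0,0,0],[0,0,0.276,0,0,0]]]' - 50 && python3 -m inch '[[[0,-0.04,0,0,0,0],[-0.02,-0.1,0,0,0,0],[-0.05,-0.18,0,0,0,0],[-0.08,-0.26,0,0,0,0],[-0.11,-0.34,0,0,0,0]]]' && python3 -m inch '[[[-0.03,-0.08,0,0,0,0],[-0.06,-0.16,0,0,0,0],[-0.09,-0.24,0,0,0,0],[-0.12,-0.32,0,0,0,0],[-0.147,-0.4,0,0,0,0]]]' && python3 -m inch '[[[0,-0.08,0,0,0,0],[0,-0.14,0,0,0,0],[0,-0.18,0,0,0,0],[0,-0.193,0,0,0,0],[0,-0.193,0,0,0,0]]]' && python3 -m inch '[[[0,0,0,0,0,0],[0,0,0,0,0,0],[0,0,0,0,0,0]]]'
python3 - <<'E'
from h import *
p,d=viewer.grab_frame("side");cv2.imwrite("pics/s8.png",p)
E
```

```text
time_s: 21.75
eef_pos: [603.2, 268.1, 174.4]
tool_rot: [[0.126, 0.992, -0.003], [0.992, -0.126, -0.001], [-0.002, -0.003, -1.0]]
ft_force: [0.7, -0.6, -0.8]
finger_gap: 47.6
grasp_force: 51.7
time_s: 22.25
eef_pos: [548.6, 97.0, 174.6]
tool_rot: [[0.126, 0.992, 0.0], [0.992, -0.126, -0.0], [-0.0, 0.0, -1.0]]
ft_force: [0.7, -0.6, -0.5]
finger_gap: 47.4
grasp_force: 51.7
time_s: 22.75
eef_pos: [475.0, -103.0, 174.8]
tool_rot: [[0.126, 0.992, 0.001], [0.992, -0.126, -0.0], [-0.0, 0.001, -1.0]]
ft_force: [-0.0, -0.7, -1.6]
finger_gap: 47.4
grasp_force: 51.7
time_s: 23.25
eef_pos: [475.7, -198.4, 174.4]
tool_rot: [[0.128, 0.992, -0.0], [0.992, -0.128, 0.0], [0.0, -0.0, -1.0]]
ft_force: [-0.3, 0.3, -0.9]
finger_gap: 47.2
grasp_force: 51.8
time_s: 23.55
eef_pos: [476.1, -196.9, 174.3]
tool_rot: [[0.125, 0.992, -0.0], [0.992, -0.125, 0.0], [0.0, -0.0, -1.0]]
ft_force: [0.4, -0.2, -1.0]
finger_gap: 48.0
grasp_force: 51.8
```

View pics/s8.png

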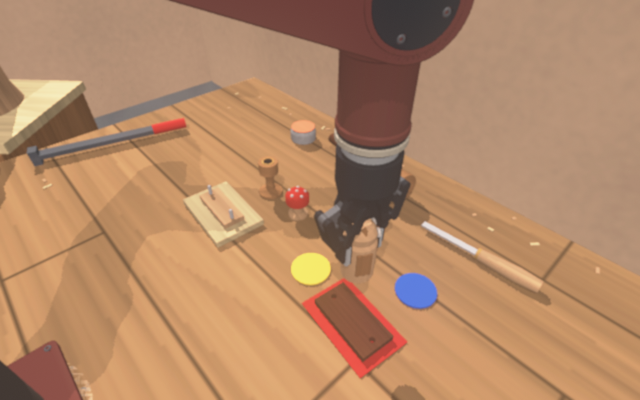

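The owl hangs upright above the base at (357,260). Lowering.

```bash
python3 -m inch '[[[0,-0.001,-0.05,0,0,0],[0,-0.001,-0.11,0,0,0],[0,-0.001,-0.17,0,0,0],[0,-0.001,-0.21,0,0,0],[0,-0.001,-0.23,0,0,0]]]' && python3 -m inch '[[[0,0,0,0,0,0],[0,0,0,0,0,0],[0,0,-0.004,0,0,0],[0,0,-0.008,0,0,0],[0,0,-0.009,0,0,0]]]' && python3 -m inch '[[[0,0,-0.001,0,0,0],[0,0,-0.002,0,0,0],[0,0,-0.002,0,0,0]]]'
```

```text
time_s: 24.1
eef_pos: [474.8, -197.1, 57.2]
tool_rot: [[0.125, 0.992, -0.003], [0.992, -0.125, 0.002], [0.001, -0.003, -1.0]]
ft_force: [-1.0, -0.1, -1.0]
finger_gap: 47.3
grasp_force: 51.8
time_s: 24.6
eef_pos: [476.4, -198.6, 55.4]
tool_rot: [[0.126, 0.992, 0.001], [0.992, -0.126, -0.001], [-0.0, 0.001, -1.0]]
ft_force: [0.3, -0.3, -0.8]
finger_gap: 47.8
grasp_force: 51.8
time_s: 24.9
eef_pos: [476.0, -198.4, 53.8]
tool_rot: [[0.126, 0.992, -0.0], [0.992, -0.126, 0.0], [0.0, -0.0, -1.0]]
ft_force: [0.2, -0.6, -1.0]
finger_gap: 47.5
grasp_force: 51.8
```

```bash
python3 -m inch '[[[0,0.001,-0.001,0,0,0],[0,0.001,-0.001,0,0,0]]]';python3 -m inch '[[[0,0,-0.001,0,0,0],[0,0,-0.001,0,0,0]]]'; python3 -m inch '[[[0,0,-0.0005,0,0,0],[0,0,-0.0006,0,0,0]]]'
```

```text
time_s: 25.1
eef_pos: [476.0, -197.8, 53.3]
tool_rot: [[0.126, 0.992, -0.0], [0.992, -0.126, 0.0], [0.0, -0.0, -1.0]]
ft_force: [0.3, 0.2, -1.4]
finger_gap: 47.2
grasp_force: 51.8
time_s: 25.3
eef_pos: [476.1, -197.9, 53.0]
tool_rot: [[0.126, 0.992, -0.0], [0.992, -0.126, -0.0], [-0.0, -0.0, -1.0]]
ft_force: [-0.1, -0.2, 1.1]
finger_gap: 47.8
grasp_force: 52.0
time_s: 25.5
eef_pos: [476.1, -197.9, 53.0]
tool_rot: [[0.126, 0.992, -0.0], [0.992, -0.126, -0.0], [-0.0, -0.0, -1.0]]
ft_force: [-3.5, 1.6, 5.9]
finger_gap: 47.3
grasp_force: 52.3
```

```bash
python3 -m inch '[[[0,0,0,0,0,0],[0,0,0,0,0,0],[0,0,0,0,0,0],[0,0,0,0,0,0],[0,0,0,0,0,0]]]' 60 && python3 -m inch '[[[0,0,0,0,0,0],[0,0,0,0,0,0],[0,0,0,0,0,0],[0,0,0,0,0,0],[0,0,0.004,0,0,0]]]' 85 && python3 -m inch '[[[0,0,0.04,0,0,0],[0,0,0.1,0,0,0],[0,0,0.18,0,0,0],[0,0,0.26,0,0,0],[0,0,0.26,0,0,0]]]' && python3 -m inch '[[[0.02,0.08,0,0,0,0],[0.04,0.16,0,0,0,0],[0.06,0.24,0,0,0,0],[0.08,0.32,0,0,0,0],[0.11,0.4,0,0,0,0]]]' && python3 -m inch '[[[0.03,0.08,0,0,0,0],[0.06,0.16,0,0,0,0],[0.09,0.24,0,0,0,0],[0.11,0.32,0,0,0,0],[0.11,0.335,0,0,0,0]]]' && python3 -m inch '[[[0,0,-0.06,0,0,0],[0,0,-0.12,0,0,0],[0,0,-0.16,0,0,0],[0,0,-0.18,0,0,0],[0,0,-0.18,0,0,0]]]' && python3 -m inch '[[[0,0,0,0,0,0],[0,0,0,0,0,0],[0,0,0,0,0,0],[0,0,0,0,0,0]]]'
```

```text
time_s: 26.0
eef_pos: [476.0, -197.9, 52.5]
tool_rot: [[0.126, 0.992, -0.0], [0.992, -0.126, 0.0], [0.0, -0.0, -1.0]]
ft_force: [0.3, -0.7, -0.1]
finger_gap: 60.0
grasp_force: 0.0
time_s: 26.5
eef_pos: [475.8, -197.8, 54.4]
tool_rot: [[0.126, 0.992, -0.001], [0.992, -0.126, 0.0], [0.0, -0.001, -1.0]]
ft_force: [0.6, -1.0, -1.2]
finger_gap: 85.0
grasp_force: 0.0
time_s: 27.0
eef_pos: [479.6, -200.0, 191.5]
tool_rot: [[0.126, 0.992, 0.01], [0.992, -0.126, -0.006], [-0.005, 0.011, -1.0]]
ft_force: [0.7, -0.4, 1.3]
finger_gap: 85.0
grasp_force: 0.0
time_s: 27.5
eef_pos: [530.7, 3.7, 184.1]
tool_rot: [[0.126, 0.992, -0.001], [0.992, -0.126, -0.0], [-0.0, -0.001, -1.0]]
ft_force: [0.7, -0.7, 0.1]
finger_gap: 85.3
grasp_force: 0.0
time_s: 28.0
eef_pos: [586.2, 173.6, 183.9]
tool_rot: [[0.122, 0.992, -0.0], [0.992, -0.122, 0.001], [0.001, -0.0, -1.0]]
ft_force: [-0.1, -0.4, 0.0]
finger_gap: 85.1
grasp_force: 0.0
time_s: 28.5
eef_pos: [584.6, 168.9, 92.6]
tool_rot: [[0.126, 0.992, -0.004], [0.992, -0.126, -0.001], [-0.001, -0.003, -1.0]]
ft_force: [0.3, -0.1, -1.2]
finger_gap: 84.8
grasp_force: 0.0
time_s: 28.9
eef_pos: [586.7, 169.7, 95.6]
tool_rot: [[0.126, 0.992, 0.002], [0.992, -0.126, 0.0], [0.0, 0.002, -1.0]]
ft_force: [-0.9, -0.2, 0.1]
finger_gap: 85.1
grasp_force: 0.0
```

```bash
python3 -m inch '[[[0,0,-0.02,0,0,0],[0,0,-0.05,0,0,0],[0,0,-0.08,0,0,0],[0,0,-0.089,0,0,0],[0,0,-0.089,0,0,0]]]'&& python3 -m inch '[[[0,0,0,0,0,0],[0,0,0,0,0,0],[0,0,0,0,0,0],[0,0,0,0,0,0],[0,0,0,0,0,0]]]' 50 && python3 -m inch '[[[0,0,0,0,0,0],[0,0,0,0,0,0],[0,0,0,0,0,0],[0,0,0,0,0,0],[0,0,0,0,0,0]]]' 40 40
python3 - <<'E'
from h import *
p,d=viewer.grab_frame("side");cv2.imwrite("pics/s9.png",cv2.resize(p[60:300,200:460],(780,720))[:600])
p,d=viewer.grab_frame("top");P=cloud("top",d)
m=(P[...,2]>70)&(P[...,2]<110)&(d>0)&(P[...,0]<560)&(P[...,0]>400)&(P[...,1]<-100)&(P[...,1]>-300);print("owl",rect(P[m]))
E
```

```text
time_s: 29.4
eef_pos: [584.5, 169.4, 47.8]
tool_rot: [[0.126, 0.992, -0.004], [0.992, -0.126, -0.001], [-0.001, -0.004, -1.0]]
ft_force: [0.1, 0.4, -0.1]
finger_gap: 85.0
grasp_force: 0.0
time_s: 29.9
eef_pos: [586.3, 169.6, 50.4]
tool_rot: [[0.126, 0.992, 0.001], [0.992, -0.126, 0.0], [0.0, 0.001, -1.0]]
ft_force: [-0.1, 0.2, 0.4]
finger_gap: 50.1
grasp_force: 0.0
time_s: 30.4
eef_pos: [586.2, 169.7, 50.5]
tool_rot: [[0.126, 0.992, 0.0], [0.992, -0.126, 0.0], [0.0, 0.0, -1.0]]
ft_force: [-2.7, 0.2, 5.7]
finger_gap: 42.6
grasp_force: 40.8
owl (477.1 -197.7) 47.7 x 49.4 ang 19.9 z 103.2
```

View pics/s9.png

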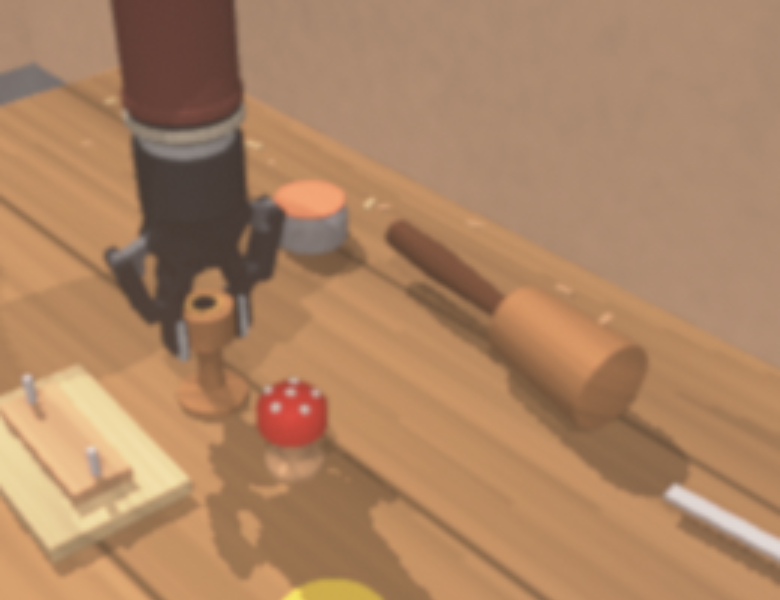

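The cup is gripped and the candlestick is upright at crop (210,330). The owl stands at (477,-198), in the middle of the base.

```bash
python3 -m inch '[[[0,0,0.01,0,0,0],[0,0,0.04,0,0,0],[0,0,0.1,0,0,0],[0,0,0.16,0,0,0],[0,0,0.2,0,0,0]]]' - 45 && python3 -m inch '[[[-0.02,-0.04,0,0,0,0],[-0.05,-0.1,0,0,0,0],[-0.08,-0.18,0,0,0,0],[-0.12,-0.26,0,0,0,0],[-0.15,-0.34,0,0,0,0]]]' && python3 -m inch '[[[-0.022,-0.07,0,0,0,0],[-0.022,-0.12,0,0,0,0],[-0.022,-0.132,0,0,0,0],[-0.022,-0.132,0,0,0,0],[-0.022,-0.132,0,0,0,0]]]' && python3 -m inch '[[[0,0,-0.04,0,0,0],[0,0,-0.09,0,0,0],[0,0,-0.13,0,0,0],[0,0,-0.16,0,0,0],[0,0,-0.17,0,0,0]]]' && python3 -m inch '[[[0,0,0,0,0,0],[0,0,0,0,0,0],[0,0,0,0,0,0]]]'
python3 - <<'E'
from h import *
i=viewer.camera_info("wrist");p,d=viewer.grab_frame("wrist");P=cloud("wrist",d,i)
print(rect(P[colour(p)["yellow"]&(P[...,2]<12)]),r.state()["eef_pos"])
cv2.imwrite("pics/w10.png",p)
E
```

```text
time_s: 31.0
eef_pos: [587.2, 169.8, 153.5]
tool_rot: [[0.126, 0.992, 0.003], [0.992, -0.126, 0.0], [0.001, 0.003, -1.0]]
ft_force: [0.3, -0.2, -0.9]
finger_gap: 43.0
grasp_force: 45.8
time_s: 31.5
eef_pos: [510.1, -1.6, 150.9]
tool_rot: [[0.125, 0.992, 0.001], [0.992, -0.125, -0.0], [-0.0, 0.001, -1.0]]
ft_force: [0.3, -0.5, 0.6]
finger_gap: 42.8
grasp_force: 45.8
time_s: 32.0
eef_pos: [500.3, -65.6, 150.3]
tool_rot: [[0.126, 0.992, 0.0], [0.992, -0.126, 0.0], [0.001, 0.0, -1.0]]
ft_force: [0.4, -1.0, -0.8]
finger_gap: 42.9
grasp_force: 45.9
time_s: 32.5
eef_pos: [498.8, -64.5, 63.2]
tool_rot: [[0.124, 0.992, -0.003], [0.992, -0.124, 0.001], [0.001, -0.004, -1.0]]
ft_force: [-0.1, 0.6, 0.0]
finger_gap: 43.0
grasp_force: 45.9
time_s: 32.8
eef_pos: [501.0, -66.4, 66.2]
tool_rot: [[0.126, 0.992, 0.002], [0.992, -0.126, -0.001], [-0.0, 0.002, -1.0]]
ft_force: [0.6, 0.4, -0.5]
finger_gap: 42.5
grasp_force: 45.9
(501.0 -60.4) 62.8 x 75.4 ang 84.8 z 5.4 [500.92053419 -66.43118588  66.14245969]
```

View pics/w10.png

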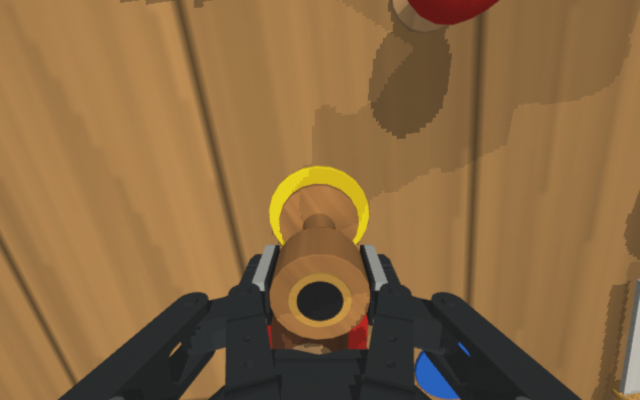

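The candlestick's foot is centred over the yellow coaster at (320,210). Lowering.

```bash
python3 -m inch '[[[0,0,-0.006,0,0,0],[0,0,-0.012,0,0,0],[0,0,-0.016,0,0,0],[0,0,-0.018,0,0,0],[0,0,-0.018,0,0,0]]]'; python3 -m inch '[[[0,0,-0.001,0,0,0],[0,0,-0.001,0,0,0]]]';python3 -m inch '[[[0,0,-0.001,0,0,0],[0,0,-0.001,0,0,0]]]'
```

```text
time_s: 33.35
eef_pos: [499.9, -66.4, 55.8]
tool_rot: [[0.126, 0.992, -0.0], [0.992, -0.126, 0.0], [0.0, -0.0, -1.0]]
ft_force: [-0.0, 0.0, -1.2]
finger_gap: 42.8
grasp_force: 45.9
time_s: 33.55
eef_pos: [500.1, -66.4, 55.6]
tool_rot: [[0.126, 0.992, 0.0], [0.992, -0.126, 0.0], [0.0, 0.0, -1.0]]
ft_force: [0.2, 1.1, -0.5]
finger_gap: 42.9
grasp_force: 45.9
time_s: 33.75
eef_pos: [500.1, -66.4, 55.5]
tool_rot: [[0.126, 0.992, 0.0], [0.992, -0.126, -0.0], [-0.0, 0.0, -1.0]]
ft_force: [-2.5, 0.0, 4.0]
finger_gap: 42.8
grasp_force: 46.3
```

```bash
python3 -m inch '[[[0,0,0,0,0,0],[0,0,0,0,0,0],[0,0,0,0,0,0],[0,0,0,0,0,0],[0,0,0,0,0,0]]]' 56 && python3 -m inch '[[[0,0,0,0,0,0],[0,0,0,0,0,0],[0,0,0,0,0,0],[0,0,0,0,0,0],[0,0,0.004,0,0,0]]]' 85 && python3 -m inch '[[[0,0,0.04,0,0,0],[0,0,0.1,0,0,0],[0,0,0.16,0,0,0],[0,0,0.2,0,0,0],[0,0,0.2,0,0,0]]]' && python3 -m inch '[[[0.04,0.06,0,0,0,0],[0.08,0.12,0,0,0,0],[0.12,0.2,0,0,0,0],[0.167,0.269,0,0,0,0],[0.167,0.269,0,0,0,0]]]' && python3 -m inch '[[[0,0,-0.06,0,0,0],[0,0,-0.12,0,0,0],[0,0,-0.18,0,0,0],[0,0,-0.2,0,0,0],[0,0,-0.2,0,0,0]]]' && python3 -m inch '[[[0,0,0,0,0,0],[0,0,0,0,0,0],[0,0,0,0,0,0],[0,0,0,0,0,0]]]'
```

```text
time_s: 34.25
eef_pos: [500.0, -66.4, 55.0]
tool_rot: [[0.126, 0.992, -0.0], [0.992, -0.126, 0.0], [0.0, -0.0, -1.0]]
ft_force: [0.5, -0.8, 0.0]
finger_gap: 56.1
grasp_force: 0.0
time_s: 34.75
eef_pos: [499.8, -66.3, 56.9]
tool_rot: [[0.126, 0.992, -0.001], [0.992, -0.126, 0.0], [0.0, -0.001, -1.0]]
ft_force: [0.6, 0.3, 0.1]
finger_gap: 85.1
grasp_force: 0.0
time_s: 35.25
eef_pos: [502.5, -67.1, 160.8]
tool_rot: [[0.126, 0.992, 0.007], [0.992, -0.126, -0.002], [-0.001, 0.007, -1.0]]
ft_force: [1.1, -1.2, 0.4]
finger_gap: 84.9
grasp_force: 0.0
time_s: 35.75
eef_pos: [584.7, 72.1, 155.6]
tool_rot: [[0.122, 0.993, -0.0], [0.993, -0.122, 0.001], [0.001, -0.001, -1.0]]
ft_force: [-1.1, -0.0, 0.9]
finger_gap: 85.3
grasp_force: 0.0
time_s: 36.25
eef_pos: [581.3, 67.8, 54.5]
tool_rot: [[0.126, 0.992, -0.005], [0.992, -0.126, 0.0], [-0.001, -0.005, -1.0]]
ft_force: [-0.5, -0.0, 0.3]
finger_gap: 84.7
grasp_force: 0.0
time_s: 36.65
eef_pos: [584.4, 68.1, 58.3]
tool_rot: [[0.126, 0.992, 0.002], [0.992, -0.126, -0.0], [0.0, 0.002, -1.0]]
ft_force: [1.4, -0.4, 0.3]
finger_gap: 84.7
grasp_force: 0.0
```

Measured z ≈ 57.3 commanded; lowering 33 mm to the cap.

```bash
python3 -m inch '[[[0,0,-0.02,0,0,0],[0,0,-0.04,0,0,0],[0,0,-0.06,0,0,0],[0,0,-0.067,0,0,0],[0,0,-0.067,0,0,0]]]'&& python3 -m inch '[[[0,0,0,0,0,0],[0,0,0,0,0,0],[0,0,0,0,0,0],[0,0,0,0,0,0],[0,0,0,0,0,0]]]' 58 && python3 -m inch '[[[0,0,0,0,0,0],[0,0,0,0,0,0],[0,0,0,0,0,0],[0,0,0,0,0,0],[0,0,0,0,0,0]]]' 48 40
python3 -m inch '[[[0,0,0.01,0,0,0],[0,0,0.04,0,0,0],[0,0,0.1,0,0,0],[0,0,0.16,0,0,0],[0,0,0.2,0,0,0]]]' - 45
python3 -m inch '[[[0,0,0,0,0,0],[0,0,0,0,0,0],[0,0,0,0,0,0]]]'
python3 - <<'E'
from h import *
p,d=viewer.grab_frame("side");a=p[90:330,240:480];cv2.imwrite("pics/s11.png",cv2.resize(a,(600,600)))
p,d=viewer.grab_frame("top");P=cloud("top",d);print(rect(P[colour(p)["blue"]&(P[...,2]<12)]))
m=(P[...,2]>70)&(P[...,2]<110)&(d>0)&(P[...,0]<560)&(P[...,0]>440)&(P[...,1]<-30)&(P[...,1]>-110);print("candle",rect(P[m]))
E
```

```text
time_s: 37.15
eef_pos: [582.5, 68.1, 22.0]
tool_rot: [[0.126, 0.992, -0.003], [0.992, -0.126, 0.0], [-0.0, -0.003, -1.0]]
ft_force: [-0.1, 0.2, 0.8]
finger_gap: 85.5
grasp_force: 0.0
time_s: 37.65
eef_pos: [583.7, 68.1, 23.8]
tool_rot: [[0.126, 0.992, 0.0], [0.992, -0.126, -0.0], [0.0, 0.0, -1.0]]
ft_force: [-0.7, 0.5, 0.1]
finger_gap: 57.9
grasp_force: 0.0
time_s: 38.15
eef_pos: [583.8, 68.1, 24.1]
tool_rot: [[0.126, 0.992, 0.001], [0.992, -0.126, -0.0], [0.0, 0.001, -1.0]]
ft_force: [-2.0, 0.0, 5.2]
finger_gap: 50.8
grasp_force: 41.9
time_s: 38.65
eef_pos: [584.6, 68.1, 126.9]
tool_rot: [[0.126, 0.992, 0.003], [0.992, -0.126, -0.0], [0.0, 0.003, -1.0]]
ft_force: [0.6, -0.1, -0.3]
finger_gap: 50.7
grasp_force: 46.9
time_s: 38.95
eef_pos: [582.3, 68.1, 122.0]
tool_rot: [[0.126, 0.992, -0.003], [0.992, -0.126, 0.0], [-0.0, -0.003, -1.0]]
ft_force: [-0.3, -0.0, -0.7]
finger_gap: 50.7
grasp_force: 46.9
(606.8 -233.7) 70.9 x 69.8 ang 89.9 z 5.7
candle (499.3 -65.8) 42.2 x 40.5 ang 88.2 z 94.0
```

View pics/s11.png

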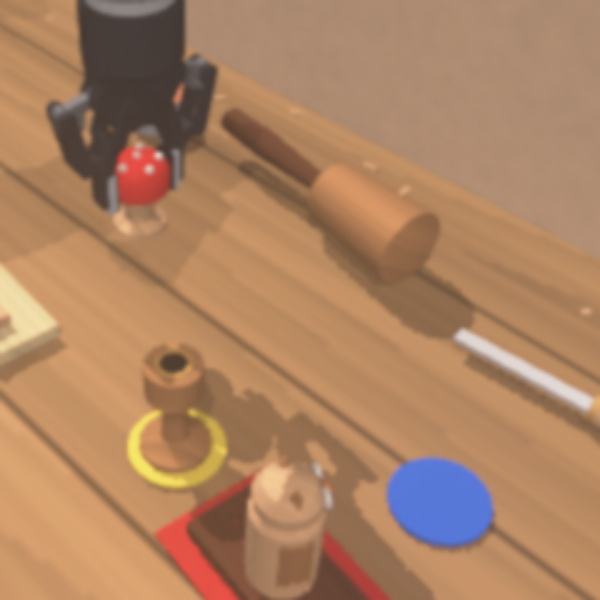

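The mushroom is held upright (crop (142,180)), the candlestick is centred on yellow, and the owl is on the base. Carrying the mushroom to blue.

```bash
python3 -m inch '[[[0,-0.04,0,0,0,0],[0.01,-0.1,0,0,0,0],[0.02,-0.18,0,0,0,0],[0.03,-0.26,0,0,0,0],[0.04,-0.34,0,0,0,0]]]' && python3 -m inch '[[[0.006,-0.08,0,0,0,0],[0.006,-0.16,0,0,0,0],[0.006,-0.22,0,0,0,0],[0.006,-0.25,0,0,0,0],[0.006,-0.263,0,0,0,0]]]' && python3 -m inch '[[[0,0,0,0,0,0],[0,0,-0.05,0,0,0],[0,0,-0.1,0,0,0],[0,0,-0.14,0,0,0],[0,0,-0.17,0,0,0]]]' && python3 -m inch '[[[0,0,0,0,0,0],[0,0,0,0,0,0],[0,0,0,0,0,0],[0,0,0,0,0,0]]]'
python3 - <<'E'
from h import *
i=viewer.camera_info("wrist");p,d=viewer.grab_frame("wrist");P=cloud("wrist",d,i)
Q=P[colour(p)["blue"]&(P[...,2]<12)];print(rect(Q),Q[:,1].max(),Q[:,0].min(),Q[:,0].max(),r.state()["eef_pos"])
E
```

```text
time_s: 39.55
eef_pos: [602.9, -103.0, 122.2]
tool_rot: [[0.126, 0.992, -0.002], [0.992, -0.126, 0.001], [0.0, -0.002, -1.0]]
ft_force: [0.4, -0.3, -0.7]
finger_gap: 50.7
grasp_force: 46.9
time_s: 40.05
eef_pos: [605.9, -234.4, 122.4]
tool_rot: [[0.128, 0.992, -0.002], [0.992, -0.128, 0.001], [0.001, -0.002, -1.0]]
ft_force: [0.6, 0.3, 0.0]
finger_gap: 50.4
grasp_force: 46.9
time_s: 40.55
eef_pos: [606.0, -230.9, 36.7]
tool_rot: [[0.124, 0.992, -0.002], [0.992, -0.124, 0.002], [0.001, -0.002, -1.0]]
ft_force: [-0.6, 0.5, 0.3]
finger_gap: 50.6
grasp_force: 46.9
time_s: 40.95
eef_pos: [607.6, -233.8, 40.2]
tool_rot: [[0.126, 0.992, 0.002], [0.992, -0.126, -0.001], [-0.001, 0.002, -1.0]]
ft_force: [-0.0, 0.2, -0.4]
finger_gap: 50.3
grasp_force: 46.9
(609.1 -221.7) 51.7 x 74.5 ang 82.3 z 5.5 -195.824908436773 570.1449149002193 644.6116082696735 [ 607.41621367 -233.79324185   39.97425253]
```

```bash
python3 -m inch '[[[0,0,-0.006,0,0,0],[0,0,-0.012,0,0,0],[0,0,-0.016,0,0,0],[0,0,-0.018,0,0,0],[0,0,-0.018,0,0,0]]]'; python3 -m inch '[[[0,0,-0.001,0,0,0],[0,0,-0.001,0,0,0]]]';python3 -m inch '[[[0,0,-0.001,0,0,0],[0,0,-0.001,0,0,0]]]'
```

```text
time_s: 41.5
eef_pos: [606.4, -233.4, 29.4]
tool_rot: [[0.126, 0.992, -0.0], [0.992, -0.126, 0.0], [0.0, -0.0, -1.0]]
ft_force: [-0.0, -0.5, -0.2]
finger_gap: 50.8
grasp_force: 47.0
time_s: 41.7
eef_pos: [606.6, -233.4, 29.2]
tool_rot: [[0.126, 0.992, 0.0], [0.992, -0.126, -0.0], [-0.0, 0.0, -1.0]]
ft_force: [-1.0, -0.5, 1.0]
finger_gap: 50.6
grasp_force: 47.0
time_s: 41.9
eef_pos: [606.7, -233.5, 29.2]
tool_rot: [[0.126, 0.992, 0.0], [0.992, -0.126, -0.0], [-0.0, 0.0, -1.0]]
ft_force: [-2.5, 0.1, 4.5]
finger_gap: 50.8
grasp_force: 47.3
```

```bash
python3 -m inch '[[[0,0,0,0,0,0],[0,0,0,0,0,0],[0,0,0,0,0,0],[0,0,0,0,0,0],[0,0,0,0,0,0]]]' 62 && python3 -m inch '[[[0,0,0,0,0,0],[0,0,0,0,0,0],[0,0,0,0,0,0],[0,0,0,0,0,0],[0,0,0.004,0,0,0]]]' 80 && python3 -m inch '[[[0,0,0.04,0,0,0],[0,0,0.1,0,0,0],[0,0,0.18,0,0,0],[0,0,0.26,0,0,0],[0,0,0.32,0,0,0]]]' && python3 -m inch '[[[0,0.06,0.02,0,0,0],[0,0.16,0.04,0,0,0],[0,0.26,0.04,0,0,0],[0,0.36,0.04,0,0,0],[0,0.46,0.04,0,0,0]]]' && python3 -m inch '[[[0,0.1,0,0,0,0],[0,0.2,0,0,0,0],[0,0.3,0,0,0,0],[0,0.3,0,0,0,0],[0,0.3,0,0,0,0]]]'
python3 - <<'E'
from h import *
p,d=viewer.grab_frame("top");P=cloud("top",d);C=colour(p);cv2.imwrite("pics/t12.png",cv2.resize(p[60:310,180:520],(800,588)))
high(P,p,d,zmin=10,box=(400,700,-350,0))
m=(P[...,2]>11)&(P[...,2]<21)&(P[...,0]<560)&(P[...,0]>400)&(P[...,1]<-120)&(P[...,1]>-300);print("plate",rect(P[m]))
m=C["red"]&(P[...,2]<10)&(P[...,1]<-60);print("panel",rect(P[m]))
E
```

```text
time_s: 42.4
eef_pos: [606.5, -233.4, 28.4]
tool_rot: [[0.126, 0.992, -0.0], [0.992, -0.126, 0.0], [0.0, -0.0, -1.0]]
ft_force: [-0.1, 0.3, -1.2]
finger_gap: 62.3
grasp_force: 0.0
time_s: 42.9
eef_pos: [606.3, -233.3, 30.3]
tool_rot: [[0.126, 0.992, -0.001], [0.992, -0.126, 0.0], [0.0, -0.001, -1.0]]
ft_force: [0.6, -0.4, -0.1]
finger_gap: 79.9
grasp_force: 0.0
time_s: 43.4
eef_pos: [607.3, -233.7, 193.9]
tool_rot: [[0.126, 0.992, 0.003], [0.992, -0.126, -0.001], [-0.001, 0.003, -1.0]]
ft_force: [0.9, 0.4, 0.6]
finger_gap: 79.9
grasp_force: 0.0
time_s: 43.9
eef_pos: [606.3, -2.6, 211.1]
tool_rot: [[0.126, 0.992, 0.001], [0.992, -0.126, -0.0], [0.0, 0.001, -1.0]]
ft_force: [-0.1, 0.7, -0.5]
finger_gap: 80.1
grasp_force: 0.0
time_s: 44.4
eef_pos: [606.2, 146.9, 210.6]
tool_rot: [[0.123, 0.992, 0.0], [0.992, -0.123, -0.0], [-0.0, 0.0, -1.0]]
ft_force: [0.5, 0.4, -0.4]
finger_gap: 80.2
grasp_force: 0.0
high [418 199  26  23 471] top 73.9 mean [ 605.4 -231.7   67.7] rect 605.6 -233.8 size 49.2 49.8 ang 86.0
high [346 247  25  24 466] top 97.1 mean [499.3 -66.2  94. ] rect 499.2 -66.4 size 40.9 40.5 ang 87.9
high [ 386  251   59   34 1555] top 113.2 mean [ 477.  -196.7  108.7] rect 476.8 -198.7 size 43.4 46.0 ang 43.8
plate (475.8 -198.3) 130.6 x 64.0 ang 82.6 z 16.6
panel (476.5 -199.0) 157.4 x 97.4 ang 83.0 z 4.6
```

View pics/t12.png

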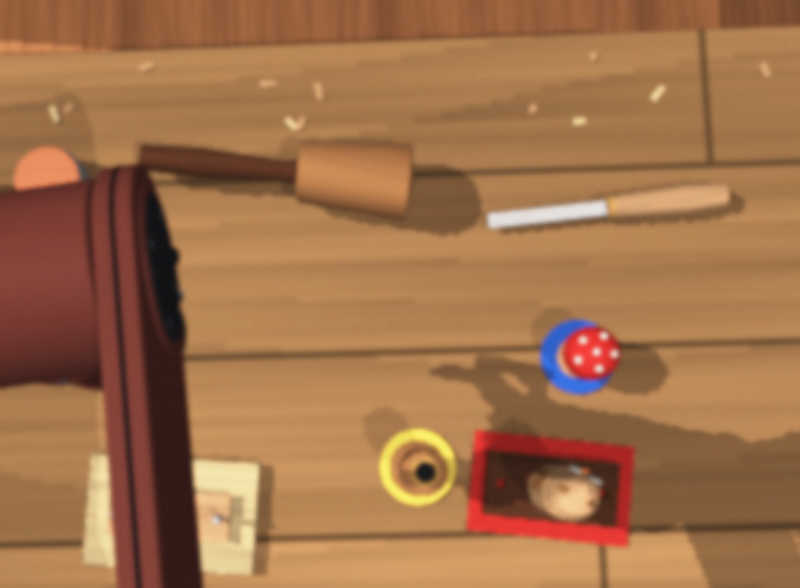

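Everything is in place: the mushroom is upright on blue (590,350), the candlestick on yellow (420,468), and the owl on the centred base (565,490). The mallet and chisel look unmoved. The measured centres agree within 1–2 mm.

```bash
python3 -c "
from bench import ticket
print(ticket.close_job())"
```

```text
the job is handed in; nothing more can be done
None
```

The job is handed in at about 44.5 s: the base lies on the red panel with the owl on it, the candlestick stands on the yellow coaster and the mushroom on the blue, all centred within about 2 mm by the final top-camera check; I set the base back on the dowels once to regrip it higher, and the mallet and chisel were never touched.

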